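Wind the toy garage lift with its removable crank

TASK

Fit the loose crank fully down onto the square shaft of the toy garage's sloping winch, turn it clockwise until the lift platform is level with the blue top deck, then lift the crank off and stand it back upright near the middle of its round cork mat. Work the lift only with the crank, do not touch its platform or the red car, and leave the other toys where they are.

Things in the scene. Friction and masses are not known exactly. Their poses are not given: they have to be found in the camera images.
- shaft_seat (a point): Centre of the top face of the black collar (48 mm across, 10 mm proud of the green winch panel, 130 x 130 mm) on which the crank seats. z is the shaft axis, up out of the panel: it leans 25 deg from vertical towards the panel's low edge, which is on the robot's side. x points up the slope, y is level. Fixed to the panel: does not turn. No part rises above the collar within 110 mm of the axis
- shaft_tip (a point): Tip of the steel shaft, 21 mm above shaft_seat, same fixed axes. The shaft is 18 mm square from the collar up to 14 mm, then a round pilot 17.8 mm thick that tapers to 11 mm at the tip. The angle of its flats is arbitrary and NOT reported: find it by touch or sight. It resists turning with 0.14 N m and has up to 23 deg of lost motion each way before it takes the winch drum along (0.18 N m)
- crank_hub (a point): The loose crank, about 0.17 kg: centre of its hub, a wood and steel block 34 x 34 mm and 44 mm tall (22 mm to the underside, 22 mm to the top) whose lowest 6 mm widen to a 44 x 44 mm foot. z points up out of its top, x towards the knob. A blue arm 20 mm wide runs along +x, 8 to 18 mm above the underside. Fully home the underside rests on the collar: this point is 22 mm above shaft_seat
- crank_socket (a point): Centre of the crank's underside, axes as crank_hub. A square socket 21 x 21 mm, 22 mm deep, opens here, its sides parallel to the hub's. With the flats out of line it goes only over the round pilot (underside 14 mm above the collar); turned to within about 7 deg it drops on. It fits in any of four positions
- crank_knob (a point): Middle of the gripped length of the crank's orange knob: a free-spinning upright sleeve 16 mm in diameter from 20 to 66 mm above the hub's underside (the point is at 43 mm), its axis 66 mm from the hub's axis. Axes as crank_hub
- crank_mat_mid (a point): Middle of the top face of the crank's round cork mat, 100 mm across, 4 mm thick, fixed, flat. The crank stands upright on it at the start, hub underside down
- top_deck (a point): Middle of the top surface of the garage's blue top deck (160 x 72 mm), fixed, 128 mm above the table; z up, x away from the robot, y away from the winch. The lift beside it runs on two posts up to 200 mm above the table, the tallest part of the garage
- lift_floor (a point): Middle of the top surface of the orange lift platform (100 x 74 mm) next to the blue deck. It only moves up and down: turning the shaft clockwise (seen looking down on the knob) raises it by 20 mm per radian; it stays where it is left. Level means the same height as top_deck; the winch stops 5 mm above that
- lift: The orange lift platform with the red toy car (75 x 36 x 36 mm) fixed on it; origin in the middle of its underside, 8 mm below lift_floor
- jar_mid (a point): clear plastic twist-cap jar, 70 mm across, 100 mm tall, empty; point at mid-height. A bystander
- roller_mid (a point): teal silicone spiky roller lying flat, 90 x 40 x 40 mm; point at its centre. A bystander
- drum_block_mid (a point): oak toy drum with red bands, 70 mm across, 50 mm tall; point at its centre. A bystander
- prism_mid (a point): small upright three-sided glass prism, 60 mm tall, about 45 mm across; point at its centre. A bystander
- cube_mid (a point): yellow plastic infinity cube, 50 mm, set at an angle; point at its centre. A bystander
There are look-alikes about, which are no part of the job. What is shaped like the part that bears crank_hub but purple is not meant.

How it is judged:
By the outcome, as a careful person would: the job done as asked, in the order asked, and still so for the second after the job is handed in, with the robot touching nothing.
It also fails if it takes over 72 s, if anything falls off the work surface, if the arm or the gripper's body presses on something with over 40 N, if the wrist force passes 120 N, or if a joint passes its speed limit or range.

ROBOT

A 6-joint arm with a two-finger parallel gripper is mounted at the origin on the work surface. World frame = base frame: x ahead of the robot, y to its left, z up, the work surface at z = 0. Lengths are in m, angles in rad, forces in N, time in s.
With the tool pointing down it reaches from about 0.425 to 0.95 m from the base axis. Payload 3.5 kg.
Tool frame: the origin (TCP) lies midway between the tips of the shut fingers; the grasp point (between the pads) lies ctrl.grasp_offset behind it (ctrl.grasp_offset is the distance from the TCP to the grasp point, in m); x points along the fingers, y is the direction in which the jaws open and shut, and the axes are right-handed (so a half turn about x gives the same grasp; the last joint's range is limited). The gripper opens to 85 mm and grips with 20 to 120 N. Pads are 22 mm wide; open, the fingers measure 114 mm over their backs; the gripper's body (76 mm by 85 mm) begins 54 mm behind the grasp point. The pads swing forward as they close: fully open they stand 13 mm farther back than shut.
Start: joints at [-1.301, 0.286, 1.577, -0, 1.279, -0.15], TCP at [0.275, -0.616, 0.196] pointing down, gripper open.
Joint ranges: [-2.77, 2.77], [-0.9, 2.22], [0.21, 2.48], [-1.53, 4.67], [0.24, 2.81], [-2.84, 2.84]. Speed limits (rad/s): [2.79, 2.79, 3.14, 3.14, 3.14, 3.14].

INTERFACE

Orientations are given as a unit quaternion [x, y, z, w].
In Python, from plant import readout, read_camera, sign_off, ctrl gives the robot as it stands.
- The arm moves only by the tool drive_tool, never from a script. Its argument "steps" is a list of rows, each a list of 5 numbers: the shift along the tool's x, y, z in cm, then the turn about the tool's x in degrees, then the opening, from 0 (shut) to 1 (fully open). A call has 1 to 10 rows; each row shifts and turns the commanded pose from where the row before left it, along the tool's axes as they then stand; what a row does not reach is not made up. A row lasts 1/10 s, in which the tool goes at most 50 mm and 8.59 degrees, less where a joint would pass 70% of its speed; a pose out of reach is approached as far as the arm can. A call is refused whole if a number of a shift passes 5 or a number of a turn 8.59, either way. A call with a gripper value outside its range is refused whole. The fingers move at their own pace and stop on an object; "force" is the grip in N (left out, the last holds). Time passes only in rows, so rows that do not move let the fingers close. It gives the time, the measured TCP pose, the force and the opening at its end, in the units of the state.
- readout.get_state(): the state, without advancing time (a new reading comes with each control period).
- read_camera(name): name is "scene" or "side" or "wrist"; returns a dict with "frame" (384x512x3 uint8, red, green, blue), "vertical_fov" (degrees; the focal length in pixels is half the picture's height over the tangent of half this angle, whatever the lens; pixels are square), "cx", "cy" (the principal point, pixels), "k1" (the pictures are not rectified: a ray, as slopes to the right and down, at radius r is drawn at 1 + k1 r^2 times it, then the intrinsics apply), "eye" and "orientation" of the camera in the world. Camera axes: x right, y up, looking along -z (the intrinsics and any distortion apply to the point x, -y, -z); pixel columns grow to the right and rows downward; lengths in m; the calibration is good to about 2 mm. A picture is of the moment at which its call begins. There is no depth.
- sign_off(): hands the job in, once; it reports no verdict.
The state is a dict: "time": time; "qpos": joint angles; "dq": joint speeds; "joint_efforts": joint torques, N m; "eef_pos": TCP position; "tcp_rot": TCP orientation; "contact_force": force on the tool from outside, world axes, zero at the start; "wrist_torque": the same for the moment, N m; "opening": opening from 0.0 (shut) to 1.0 (fully open).
Only numpy, scipy, OpenCV 4.12 (cv2) and the standard library are available. Lean on these libraries where they do the work, as an engineer would, in place of code of your own. Each camera call takes 0.05 s, during which the arm holds its last target. There are 200 camera calls.

## Working session

There is one attempt and no reset: what is moved stays moved. The work goes in short steps, Python scripts to look and compute and a tool call to move; the robot and the scene stay as the last step left them, time stands still between calls to the robot, and variables do not carry over. Pictures are saved under pics/ and viewed, about 8 in all and at most 12, crops included, and the job is handed in when it is done.

Besides the shell and the picture viewer there is one more tool, called after "Emit:" by a JSON object that holds its "name" and its "arguments", one argument or row to a line. drive_tool: Moves the arm, as the interface text tells. Its arguments: {"type":"object","properties":{"steps":{"type":"array","items":{"type":"array","items":{"type":"number"}}},"force":{"type":"number"}},"required":["steps"]}

```bash
mkdir -p pics; ls; cat > h.py <<'E'
import numpy as np, cv2
from scipy.spatial.transform import Rotation as R
from plant import readout, read_camera, ctrl
def K(c):
    f=192/np.tan(np.radians(c["vertical_fov"])/2); return np.array([[f,0,c["cx"]],[0,f,c["cy"]],[0,0,1.]]), np.array([c["k1"],0,0,0,0.])
def ray(c,uv):
    k,d=K(c); p=cv2.undistortPoints(np.array(uv,float).reshape(-1,1,2),k,d,criteria=(3,50,1e-10)).reshape(-1,2)
    v=np.c_[p[:,0],-p[:,1],-np.ones(len(p))]; v=R.from_quat(c["orientation"]).apply(v); return np.array(c["eye"]),v/np.linalg.norm(v,axis=1)[:,None]
def onplane(c,uv,z,n=(0,0,1)):
    e,v=ray(c,uv); n=np.array(n,float); return e+v*((z-e@n)/(v@n))[:,None]
def tri(c1,u1,c2,u2):
    e1,v1=ray(c1,u1);e2,v2=ray(c2,u2);o=[]
    for a,b in zip(v1,v2):
        s=np.linalg.lstsq(np.c_[a,-b],e2-e1,rcond=None)[0]; p,q=e1+s[0]*a,e2+s[1]*b; o.append(np.r_[(p+q)/2,np.linalg.norm(p-q)])
    return np.array(o)
def proj(c,P):
    r=R.from_quat(c["orientation"]).inv().apply(np.atleast_2d(P)-c["eye"]); k,d=K(c)
    return cv2.projectPoints((r*[1,-1,-1]).reshape(-1,1,3),np.zeros(3),np.zeros(3),k,d)[0].reshape(-1,2)
def snap(name,tag):
    import pickle
    c=read_camera(name); cv2.imwrite(f"pics/{tag}.png",c["frame"][:,:,::-1]); pickle.dump(c,open(f"pics/{tag}.pkl","wb")); return c
def load(tag):
    import pickle; return pickle.load(open(f"pics/{tag}.pkl","rb"))
E
python3 - <<'E'
from h import *
a=[snap(n,n+"0") for n in("scene","side","wrist")]
for c in a: print(c["vertical_fov"],c["cx"],c["cy"],c["k1"],c["eye"],c["orientation"])
cv2.imwrite("pics/both.png",np.vstack([np.hstack([cv2.resize(x["frame"],(400,300)) for x in a[:2]]),np.hstack([cv2.resize(a[2]["frame"],(400,300))]*2)])[:,:,::-1])
print(readout.get_state(),ctrl.grasp_offset)
E
```

```text
pics
51.685078072981746 258.6992190526358 186.58672553096054 0.02133426273104406 [ 1.38641987 -0.44083742  0.78002428] [0.38219315 0.25364953 0.50484454 0.73124709]
47.00718365218053 253.62730361658373 194.3115720561155 -0.040746493783327814 [0.36611636 0.95424805 0.75258703] [-0.03380937  0.4803641   0.87436751 -0.05990585]
66.91481450234302 255.01594749766159 191.21228667542482 0.02518218229736253 [ 0.33490606 -0.58956412  0.37232489] [-0.10987786  0.07262583 -0.53957107  0.83157406]
{'time': 0.15, 'qpos': array([-1.30096185e+00,  2.86992575e-01,  1.57787815e+00, -3.25320545e-06,
        1.27860476e+00, -1.50010936e-01]), 'dq': array([-0.00097779, -0.00168001, -0.00469571,  0.00023542,  0.00066001,
       -0.00054168]), 'joint_efforts': array([ 9.51803850e-04, -4.06606865e+01, -2.93140143e+01, -1.67800354e-04,
        3.97843847e-03, -1.05149357e-05]), 'eef_pos': array([ 0.27500259, -0.61579078,  0.19522446]), 'tcp_rot': array([-0.69154235, -0.14801463,  0.69162427, -0.14668579]), 'contact_force': array([ 0.0434497 , -0.78121686,  0.86607319]), 'wrist_torque': array([0.00351318, 0.05739223, 0.02247562]), 'opening': 1.0027400069039407} 0.0187
```

View pics/scene0.png

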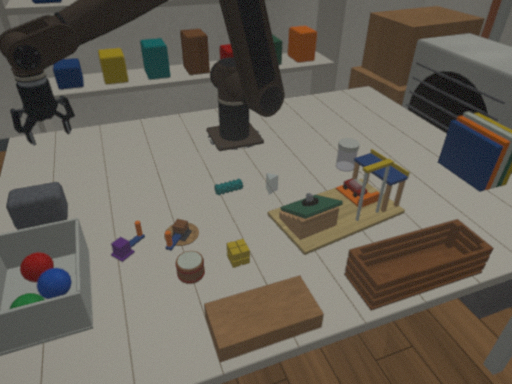

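View pics/side0.png

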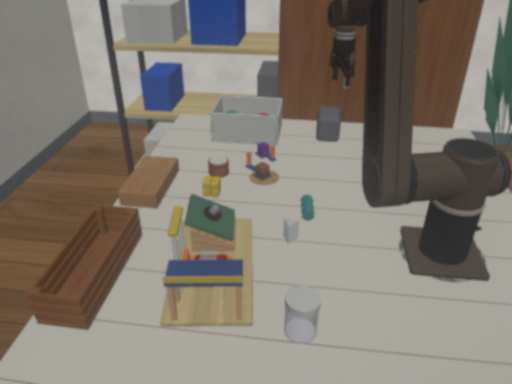

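Scene view: crank on its mat near (180,233), purple look-alike near (125,245), and the winch panel (green) near (312,208). Side view: mat (264,177), panel (211,215), top deck (205,270). Next I'll take enlarged crops.

```bash
python3 - <<'E'
from h import *
s,d=load("scene0"),load("side0")
def crop(c,x,y,w,h): return cv2.resize(c["frame"][y:y+h,x:x+w],(400,300),interpolation=cv2.INTER_CUBIC)
cv2.imwrite("pics/crops0.png",np.vstack([np.hstack([crop(s,140,200,80,60),crop(d,224,140,80,60)]),np.hstack([crop(s,260,150,160,120),crop(d,160,190,120,90)])])[:,:,::-1])
# mat, by cork colour, plane z=.004
for n,c,(x0,x1,y0,y1) in(("scene",s,(150,215,215,255)),("side",d,(240,290,160,190))):
    hsv=cv2.cvtColor(c["frame"],cv2.COLOR_RGB2HSV)
    for nm,lo,hi in(("cork",(8,60,120),(22,160,255)),("orange",(3,170,120),(14,255,255)),("blue",(100,120,40),(125,255,255))):
        m=cv2.inRange(hsv,np.array(lo),np.array(hi)); k=np.zeros_like(m);k[y0:y1,x0:x1]=m[y0:y1,x0:x1]
        n_,l,st,ce=cv2.connectedComponentsWithStats(k)
        for i in range(1,n_):
            if st[i,4]>8: print(n,nm,st[i],ce[i].round(1))
    print(onplane(c,[((180,233) if n=="scene" else (264,177))],.004))
E
```

```text
scene cork [189 223  10  17  44] [194.5 229.4]
scene cork [164 225   8  10  27] [168. 230.]
scene cork [187 234   7   9  30] [190.1 238.4]
scene orange [166 231   4   4  13] [167.4 232.6]
scene blue [173 235   7   9  32] [175.5 238.2]Traceback (most recent call last):
  File "<stdin>", line 13, in <module>
  File "h.py", line 10, in onplane
    e,v=ray(c,uv); n=np.array(n,float); return e+v*((z-e@n)/(v@n))[:,None]
        ~~~^^^^^^
  File "h.py", line 7, in ray
    k,d=K(c); p=cv2.undistortPoints(np.array(uv,float).reshape(-1,1,2),k,d,criteria=(3,50,1e-10)).reshape(-1,2)
                ~~~~~~~~~~~~~~~~~~~^^^^^^^^^^^^^^^^^^^^^^^^^^^^^^^^^^^^^^^^^^^^^^^^^^^^^^^^^^^^^^
cv2.error: OpenCV(4.12.0) :-1: error: (-5:Bad argument) in function 'undistortPoints'
> Overload resolution failed:
>  - undistortPoints() got an unexpected keyword argument 'criteria'
>  - undistortPoints() got an unexpected keyword argument 'criteria'
```

View pics/crops0.png

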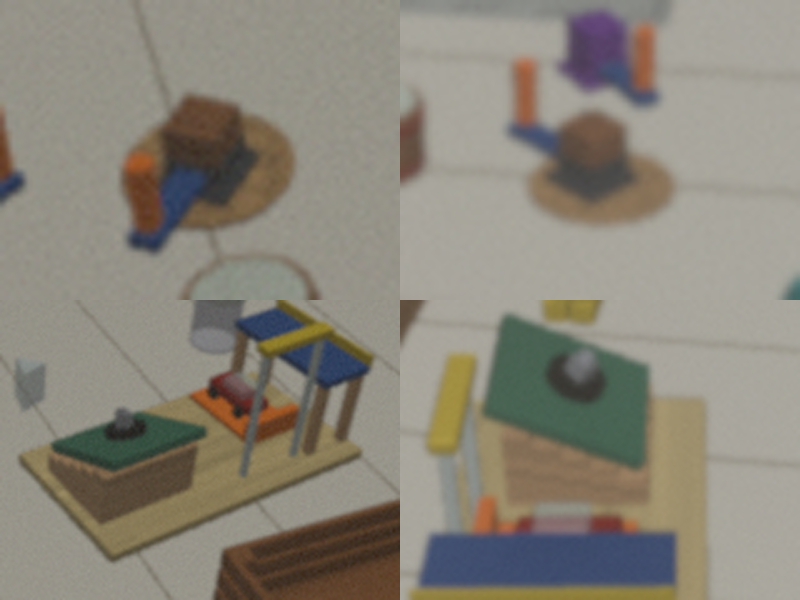

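```bash
sed -i 's/cv2.undistortPoints(\(.*\),criteria=(3,50,1e-10))/cv2.undistortPoints(\1)/' h.py; python3 - <<'E'
from h import *
s,d=load("scene0"),load("side0")
f=lambda c,sc,o:(np.array(c,float)+.5)/sc-.5+o
S1=lambda *p:f(p,5,[140,200]); D1=lambda *p:f(p,5,[224,140]); S2=lambda *p:f(p,2.5,[260,150]); D2=lambda *p:f(p,10/3,[160,190])
np.set_printoptions(precision=4,suppress=True)
for n,a,b in(("mat",S1(208,167),D1(201,186)),("hubtop",S1(205,115),D1(193,130)),("knobtop",S1(140,158),D1(125,64)),("knobbot",S1(149,228),D1(125,122)),
 ("tip",S2(123,112),D2(185,52)),("collar",S2(126,130),D2(176,77)),("c+-",S2(110,168),D2(105,15)),("c++",S2(205,132),D2(85,115)),("c--",S2(50,140),D2(249,67)),("c-+",S2(138,112),D2(245,167))):
    print(n,tri(s,[a],d,[b])[0],a,b)
print(onplane(s,[S1(208,167)],.004),onplane(d,[D1(201,186)],.004))
E
```

```text
mat [ 0.5103 -0.3288  0.0028  0.0003] [181.2 233. ] [263.8 176.8]
hubtop [ 0.5159 -0.3274  0.0463  0.0004] [180.6 222.6] [262.2 165.6]
knobtop [ 0.5676 -0.3705  0.0704  0.0011] [167.6 231.2] [248.6 152.4]
knobbot [ 0.5693 -0.3724  0.0233  0.0019] [169.4 245.2] [248.6 164. ]
tip [0.598  0.0268 0.1138 0.0039] [308.9 194.5] [215.15 205.25]
collar [0.6051 0.0296 0.0919 0.0026] [310.1 201.7] [212.45 212.75]
c+- [ 0.6762 -0.0276  0.1076  0.0026] [303.7 216.9] [191.15 194.15]
c++ [0.6558 0.1028 0.1047 0.0015] [341.7 202.5] [185.15 224.15]
c-- [ 0.5583 -0.041   0.0597  0.0023] [279.7 205.7] [234.35 209.75]
c-+ [0.5392 0.0858 0.0553 0.0022] [314.9 194.5] [233.15 239.75]
[[ 0.5114 -0.329   0.004 ]] [[ 0.5101 -0.3266  0.004 ]]
```

```bash
cat >> h.py <<'E'
np.set_printoptions(precision=4,suppress=True)
def axes():
    s=readout.get_state(); M=R.from_quat(s["tcp_rot"]).as_matrix(); return s,M
def plan(P,yaw,M=None,p=None):
    "turn (deg about tool x) to bring jaw axis to yaw (mod 180), then shift (cm) in the turned tool axes"
    s,M0=axes(); M=M0 if M is None else M; p=np.array(s["eef_pos"]) if p is None else p
    cur=np.degrees(np.arctan2(M[1,1],M[0,1])); dy=(yaw-cur+90)%180-90
    sgn=np.sign(M[2,0]) # tool x down -> turn about x is minus yaw
    t=dy*sgn; M2=M@R.from_rotvec([np.radians(t),0,0]).as_matrix()
    print("jaw yaw now %.1f turn %.1f (other %.1f) shift cm"%(cur,t,t-np.sign(t)*180),M2.T@(np.array(P)-p)*100,"q6 %.2f"%s["qpos"][5],"p",p)
    return M2,np.array(P)
E
python3 - <<'E'
from h import *
s,M=axes(); print(M)
plan([.5155,-.3275,.17],50.3)
E
```

```text
[[-0.0005  0.4076 -0.9132]
 [ 0.0018 -0.9131 -0.4076]
 [-1.     -0.0019 -0.0003]]
jaw yaw now -65.9 turn 63.8 (other -116.2) shift cm [  2.5626 -37.5406  -0.0927] q6 -0.15 p [ 0.275  -0.6158  0.1952]
```

Emit:
{"name": "drive_tool", "arguments": {
  "steps": [
    [0,0,0,8,1],
    [0,0,0,8,1],
    [0,0,0,8,1],
    [0,0,0,8,1],
    [0,0,0,8,1],
    [0,0,0,8,1],
    [0,0,0,8,1],
    [0,0,0,7.8,1],
    [0.5,-4.5,0,0,1],
    [0.5,-4.5,0,0,1]
  ]
}}

```text
time: 1.15
eef_pos: [0.3324, -0.547, 0.1858]
tcp_rot: [-0.665, 0.241, 0.665, 0.241]
contact_force: [0.9, 0.3, 0.0]
opening: 1.001
```

Emit:
{"name": "drive_tool", "arguments": {
  "steps": [
    [0,-4.5,0,0,1],
    [0,-4.5,0,0,1],
    [0,-4.5,0,0,1],
    [0,-4.5,0,0,1],
    [0,-4.5,0,0,1],
    [0,-4,0,0,1],
    [0,-2,0,0,1],
    [0,0,0,0,1]
  ]
}}

```text
time: 1.95
eef_pos: [0.5162, -0.3255, 0.1859]
tcp_rot: [-0.665, 0.239, 0.666, 0.239]
contact_force: [-0.1, 0.1, 0.4]
opening: 1.0
```

```bash
python3 - <<'E'
from h import *
plan([.5155,-.3275,.17],50.3)
c=snap("wrist","w1"); print(c["eye"],proj(c,[[.5155,-.3275,.048],[.5685,-.3715,.07],[.511,-.328,.004]]))
E
```

```text
jaw yaw now -129.5 turn 0.2 (other -179.8) shift cm [ 1.5923  0.2025 -0.0724] q6 1.53 p [ 0.5162 -0.3255  0.1859]
[ 0.5667 -0.3681  0.3631] [[256.3924 173.5082]
 [256.7678 108.3202]
 [258.847  168.832 ]]
```

View pics/w1.png

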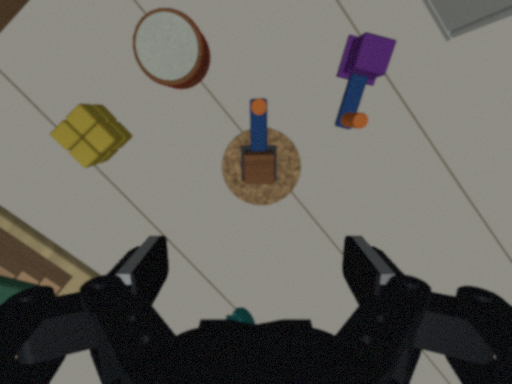

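Wrist view: knob top (259,106), hub top (259,167) on the mat (261,166), aligned with the gripper; purple look-alike at upper right.

```bash
python3 - <<'E'
from h import *
c=load("w1"); a=onplane(c,[(259.3,167.5)],.048)[0];b=onplane(c,[(259.3,106.5)],.070)[0];m=onplane(c,[(261,166)],.004)[0]
sc=load("scene0");print("heights w/ wrist+scene",tri(c,[(259.3,167.5)],sc,[(180.6,222.6)]),tri(c,[(259.3,106.5)],sc,[(167.6,231.2)]),tri(c,[(261,166)],sc,[(181.2,233)]))
print(a,b,m,np.degrees(np.arctan2(*(b-a)[1::-1])),np.linalg.norm((b-a)[:2]))
plan([a[0],a[1],.015],np.degrees(np.arctan2(*(b-a)[1::-1]))+90)
E
```

```text
heights w/ wrist+scene [[ 0.5189 -0.3311  0.0488  0.0065]] [[ 0.5684 -0.3726  0.0719  0.0036]] [[ 0.5122 -0.3308  0.0046  0.0033]]
[ 0.5187 -0.3342  0.048 ] [ 0.5682 -0.3745  0.07  ] [ 0.5121 -0.3324  0.004 ] -39.04502313781595 0.06383898753614405
jaw yaw now -129.6 turn -0.6 (other 179.4) shift cm [17.0947  0.3483 -0.7317] q6 1.53 p [ 0.5153 -0.327   0.186 ]
```

Emit:
{"name": "drive_tool", "arguments": {
  "steps": [
    [3,0.3,-0.5,0,1],
    [4,0,0,0,1],
    [4,0,0,0,1],
    [4,0,0,0,1],
    [2,0,0,0,1],
    [0,0,0,0,1],
    [0,0,0,0,0.2],
    [0,0,0,0,0.2],
    [0,0,0,0,0.2],
    [0,0,0,0,0.2]
  ],
  "force": 40
}}

```text
time: 3.0
eef_pos: [0.5177, -0.3344, 0.018]
tcp_rot: [0.666, -0.241, -0.664, -0.24]
contact_force: [0.5, 0.0, -0.2]
opening: 0.328
```

Emit:
{"name": "drive_tool", "arguments": {
  "steps": [
    [0,0,0,0,0.2],
    [0,0,0,0,0.2],
    [-3,0,0,0,0.2],
    [-5,0,0,0,0.2],
    [-5,0,0,0,0.2],
    [-3,0,0,0,0.2],
    [0,0,0,0,0.2]
  ]
}}

```text
time: 3.7
eef_pos: [0.5198, -0.336, 0.1838]
tcp_rot: [0.669, -0.242, -0.661, -0.239]
contact_force: [0.9, 0.7, -0.6]
opening: 0.198
```

```bash
python3 - <<'E'
from h import *
c=snap("wrist","w2"); plan([.53,.02,.2],98.8)
E
```

```text
jaw yaw now -129.7 turn -48.5 (other 131.5) shift cm [ -2.1486 -34.8679  -6.5888] q6 1.53 p [ 0.5183 -0.3348  0.1801]
```

View pics/w2.png

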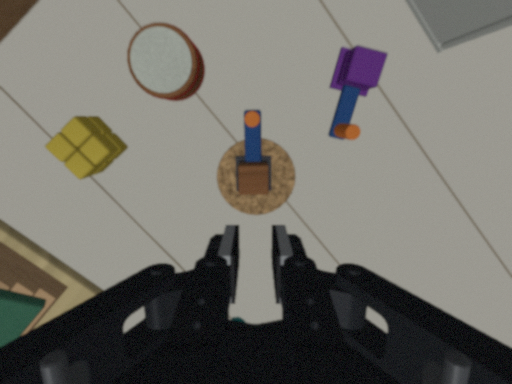

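Wrist view: the crank is still on the mat (hub (253,178), knob (252,119)) and the fingers are empty, so the grasp missed. I'll check the geometry.

```bash
python3 - <<'E'
from h import *
for t,hu,kn,ma in(("w1",(259.3,167.5),(259.3,106.5),(261,166)),("w2",(253.5,178.5),(252,119),(256,175.5))):
    c=load(t); print(t,onplane(c,[hu],.048),onplane(c,[kn],.07),onplane(c,[ma],.004),c["eye"])
s,M=axes(); print(s["eef_pos"],M[:,0],s["contact_force"],s["opening"]); print(proj(c,[s["eef_pos"],s["eef_pos"]-M[:,0]*.0187]))
E
```

```text
w1 [[ 0.5187 -0.3342  0.048 ]] [[ 0.5682 -0.3745  0.07  ]] [[ 0.5121 -0.3324  0.004 ]] [ 0.5667 -0.3681  0.3631]
w2 [[ 0.5184 -0.3335  0.048 ]] [[ 0.5683 -0.3733  0.07  ]] [[ 0.5124 -0.3323  0.004 ]] [ 0.5684 -0.3771  0.3619]
[ 0.5183 -0.3348  0.1801] [ 0.0051 -0.0046 -1.    ] [ 0.8407  0.2516 -0.458 ] 0.2023622259599044
[[254.0999 218.7081]
 [254.0052 229.5449]]
```

Emit:
{"name": "drive_tool", "arguments": {
  "steps": [
    [0,0,0,0,1],
    [0,0,0,0,1],
    [4,0,0,0,1],
    [4,0,0,0,1],
    [4,0,0,0,1],
    [3,0,0,0,1],
    [1.3,0,0,0,1],
    [0,0,0,0,1],
    [0,0,0,0,1]
  ]
}}

```text
time: 4.65
eef_pos: [0.5173, -0.334, 0.014]
tcp_rot: [0.665, -0.24, -0.665, -0.24]
contact_force: [0.1, -0.1, 0.8]
opening: 1.0
```

Emit:
{"name": "drive_tool", "arguments": {
  "steps": [
    [0,0,0,0,0],
    [0,0,0,0,0],
    [0,0,0,0,0],
    [0,0,0,0,0],
    [0,0,0,0,0],
    [0,0,0,0,0],
    [0,0,0,0,0]
  ],
  "force": 40
}}

```text
time: 5.35
eef_pos: [0.5168, -0.3335, 0.0133]
tcp_rot: [-0.665, 0.24, 0.665, 0.24]
contact_force: [0.7, -0.3, 0.4]
opening: 0.003
```

```bash
python3 - <<'E'
from h import *
c=snap("wrist","w3"); s,M=axes(); print(s["eef_pos"],s["opening"],s["contact_force"])
E
```

```text
[ 0.5168 -0.3335  0.0133] -0.0007862481633128742 [-0.5703 -0.2111 -0.08  ]
```

View pics/w3.png

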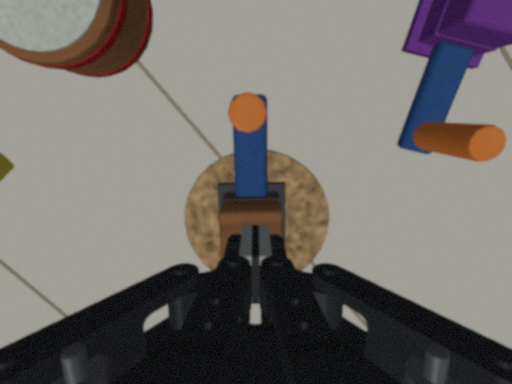

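```bash
python3 - <<'E'
from h import *
c=load("w3");w=load("w1"); print(c["eye"],R.from_quat(c["orientation"]).apply([0,0,-1]),R.from_quat(w["orientation"]).apply([0,0,-1]))
print("knob",tri(c,[(248,112)],w,[(259.3,106.5)]),"mat",tri(c,[(257,214)],w,[(261,166)]))
print("hub edge far/left/right top",onplane(c,[(221,208),(281,208)],.048),onplane(c,[(222,196),(279,196)],.048))
print(onplane(c,[(218,183),(285,183)],.010),"mat edges",onplane(c,[(186,214),(328,214),(252,150)],.004))
print("tcp in w3",proj(c,[[.5168,-.3335,.0133],[.5168,-.3335,.048],[.5168,-.3335,.06]]))
side=snap("side","side1"); print(proj(side,[[.5168,-.3335,.05]])); sc=snap("scene","scene1")
a=cv2.resize(side["frame"][130:205,220:320],(400,300),interpolation=2); b=cv2.resize(sc["frame"][170:260,120:240],(400,300),interpolation=2)
cv2.imwrite("pics/x1.png",np.hstack([b,a])[:,:,::-1])
E
```

```text
[ 0.5671 -0.3762  0.1905] [-0.201   0.1676 -0.9651] [-0.2019  0.1676 -0.965 ]
knob [[ 0.5685 -0.3743  0.0834  0.0006]] mat [[ 0.5091 -0.3301 -0.0169  0.0005]]
hub edge far/left/right top [[ 0.5418 -0.3322  0.048 ]
 [ 0.5219 -0.356   0.048 ]] [[ 0.5463 -0.3369  0.048 ]
 [ 0.5277 -0.3592  0.048 ]]
[[ 0.5488 -0.3302  0.01  ]
 [ 0.5214 -0.3631  0.01  ]] mat edges [[ 0.5459 -0.2976  0.004 ]
 [ 0.4843 -0.3716  0.004 ]
 [ 0.5505 -0.3598  0.004 ]]
tcp in w3 [[254.094  217.9232]
 [253.8781 240.7715]
 [253.7798 251.173 ]]
[[262.2034 163.6829]]
```

View pics/x1.png

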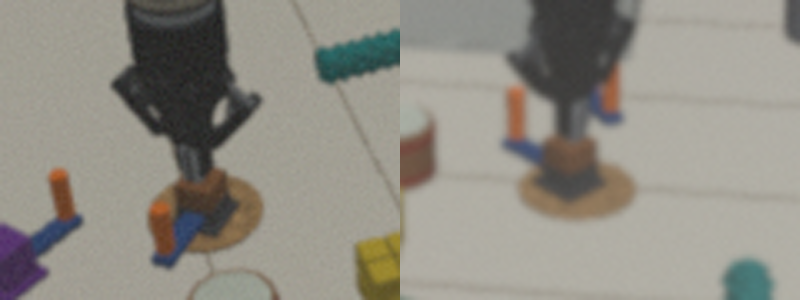

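The views disagree with the reported TCP: the shut tips look about 35 mm higher than reported, at the hub's top. I'll probe gently by touching the hub top.

Emit:
{"name": "drive_tool", "arguments": {
  "steps": [
    [0.2,0,0,0,0],
    [0.2,0,0,0,0],
    [0.2,0,0,0,0],
    [0,0,0,0,0]
  ]
}}

```text
time: 5.9
eef_pos: [0.5173, -0.3339, 0.0131]
tcp_rot: [-0.664, 0.24, 0.666, 0.24]
contact_force: [-9.8, 7.9, 26.3]
opening: -0.006
```

Emit:
{"name": "drive_tool", "arguments": {
  "steps": [
    [-1,0,0,0,0],
    [-3,0,0,0,0],
    [-3,0,0,0,0],
    [0,0,0,0,0],
    [0,0,0,0,0]
  ]
}}

```text
time: 6.4
eef_pos: [0.5172, -0.3339, 0.0779]
tcp_rot: [0.666, -0.241, -0.664, -0.24]
contact_force: [0.2, -0.7, -0.7]
opening: -0.003
```

```bash
python3 - <<'E'
from h import *
side=snap("side","side2"); sc=snap("scene","scene2"); s,M=axes(); p=s["eef_pos"]; print(p,s["contact_force"])
P=[p-M[:,0]*h for h in(0,.035)]
out=[]
for c in(sc,side):
    uv=proj(c,P); print(uv); x,y=(uv.mean(0)-[40,30]).astype(int); print(x,y)
    out.append(cv2.resize(c["frame"][y:y+60,x:x+80],(400,300),interpolation=2))
cv2.imwrite("pics/x2.png",np.hstack(out)[:,:,::-1])
E
```

```text
[ 0.5159 -0.3328  0.0757] [-0.3528  0.0779 -0.4152]
[[177.6618 215.0095]
 [176.3162 205.0739]]
136 180
[[262.504  156.9504]
 [262.5823 147.3907]]
222 122
```

View pics/x2.png

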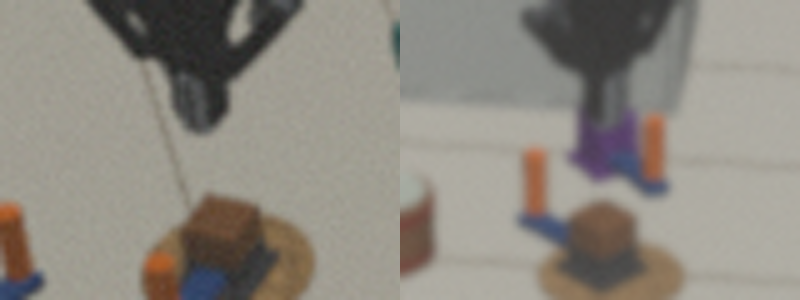

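The tips really sit 35–36 mm behind the reported TCP along the tool axis (scene tip (176.4,206), side tip (263,145)). The contact at the hub top agrees. I'll correct for it and regrasp.

Emit:
{"name": "drive_tool", "arguments": {
  "steps": [
    [0,0,0,0,1],
    [0,0,0,0,1],
    [0,0,0,0,1],
    [0,0,0,0,1],
    [2,0,0,0,1],
    [3,0,0,0,1],
    [3,0,0,0,1],
    [1.4,0,0,0,1],
    [0,0,0,0,1],
    [0,0,0,0,1]
  ]
}}

```text
time: 7.5
eef_pos: [0.5174, -0.334, -0.0159]
tcp_rot: [0.665, -0.241, -0.665, -0.24]
contact_force: [-0.4, -0.7, 0.1]
opening: 0.997
```

Emit:
{"name": "drive_tool", "arguments": {
  "steps": [
    [0,0,0,0,0],
    [0,0,0,0,0],
    [0,0,0,0,0],
    [0,0,0,0,0],
    [0,0,0,0,0],
    [0,0,0,0,0],
    [0,0,0,0,0]
  ]
}}

```text
time: 8.2
eef_pos: [0.5176, -0.3341, -0.0155]
tcp_rot: [0.666, -0.241, -0.664, -0.24]
contact_force: [0.0, 0.5, 5.5]
opening: 0.392
```

Emit:
{"name": "drive_tool", "arguments": {
  "steps": [
    [-2,0,0,0,0],
    [-4,0,0,0,0],
    [-4,0,0,0,0],
    [-4,0,0,0,0],
    [-4,0,0,-8,0],
    [-0.5,0,0,-8,0],
    [0,0,0,-8,0],
    [0,0,0,-8,0],
    [0,0,0,-8,0],
    [0,0,0,-8,0]
  ]
}}

```text
time: 9.2
eef_pos: [0.5159, -0.3328, 0.1664]
tcp_rot: [-0.704, -0.054, 0.706, -0.052]
contact_force: [0.1, -0.3, -2.3]
opening: 0.391
```

```bash
python3 - <<'E'
from h import *
s,M=axes(); print(s["opening"],s["contact_force"]); plan([.53,-.04,.17],98.8)
E
```

```text
0.39081714045974597 [ 0.1498 -0.3306 -2.3395]
jaw yaw now -81.4 turn -0.2 (other 179.8) shift cm [ -0.2977 -28.7188  -5.8737] q6 0.68 p [ 0.5159 -0.3328  0.1664]
```

Emit:
{"name": "drive_tool", "arguments": {
  "steps": [
    [0,-3,-0.9,0,0],
    [0,-4,-0.9,0,0],
    [0,-4.5,-0.9,0,0],
    [0,-4.5,-0.9,0,0],
    [0,-4.5,-0.9,0,0],
    [0,-4.2,-0.9,0,0],
    [0,-3,-0.5,0,0],
    [0,-1,0,0,0],
    [0,0,0,0,0],
    [0,0,0,0,0]
  ]
}}

```text
time: 10.2
eef_pos: [0.5337, -0.0418, 0.1677]
tcp_rot: [-0.705, -0.051, 0.706, -0.051]
contact_force: [-0.0, -0.8, -2.8]
opening: 0.389
```

```bash
python3 - <<'E'
from h import *
c=snap("wrist","w4"); s,M=axes(); print(s["eef_pos"],s["opening"],proj(c,[[.597,.027,.1125],[.605,.029,.0925]]))
big=cv2.resize(c["frame"],(768,576),interpolation=2); cv2.imwrite("pics/w4b.png",big[:,:,::-1])
E
```

```text
[ 0.5339 -0.0422  0.1679] 0.39245121497234703 [[177.1698 102.6354]
 [181.6921  92.9077]]
```

View pics/w4b.png

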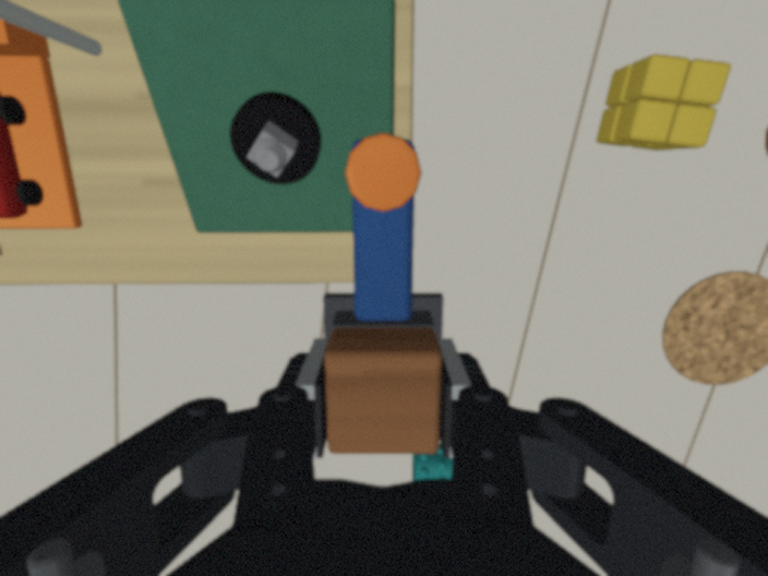

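Wrist view: shaft tip at (178.7,104.7), within 2 mm of prediction; collar centre (184,92). The shaft flats are visibly turned about 30° from the crank's. Let me compute the angle.

```bash
cat >> h.py <<'E'
YAW=np.radians(8.8); T=np.radians(25)
ex=np.array([np.cos(T)*np.cos(YAW),np.cos(T)*np.sin(YAW),np.sin(T)]); ey=np.array([-np.sin(YAW),np.cos(YAW),0]); ez=np.cross(ex,ey)
SEAT=np.array([.605,.029,.0925])
E
python3 - <<'E'
from h import *
c=load("w4"); B=lambda *p:[((x+.5)/1.5-.5,(y+.5)/1.5-.5) for x,y in p]
print("ez",ez)
tip=SEAT+.021*ez; print(tip,onplane(c,B((268,157)),ez@tip,ez))
def ang(p,q,h):
    a,b=onplane(c,B(p,q),ez@SEAT+h,ez); d=b-a; return np.degrees(np.arctan2(d@ey,d@ex)),np.linalg.norm(d)
print("base edge",ang((272,121),(299,137),0),"shoulder",ang((246,160),(275,178),.014),"right/bot",ang((299,137),(277,178),0),"panel edge",ang((120,0),(196,231),-.01),"right edge",ang((393,0),(393,231),-.01))
g=cv2.resize(c["frame"][70:130,145:225],(800,600),interpolation=2); cv2.imwrite("pics/w4c.png",g[:,:,::-1])
s,M=axes(); print(np.degrees(np.arctan2(M[1,1],M[0,1])))
E
```

```text
ez [-0.4176 -0.0647  0.9063]
[0.5962 0.0276 0.1115] [[0.5958 0.0262 0.1112]]
base edge (np.float64(-123.39952723810882), np.float64(0.015764571818423695)) shoulder (np.float64(-127.45799675168084), np.float64(0.017091103202896883)) right/bot (np.float64(146.2227121954725), np.float64(0.028817946080942902)) panel edge (np.float64(179.14693556473847), np.float64(0.12692488751747694)) right edge (np.float64(-179.6336698118463), np.float64(0.12801187298278321))
-81.81233725305617
```

View pics/w4c.png

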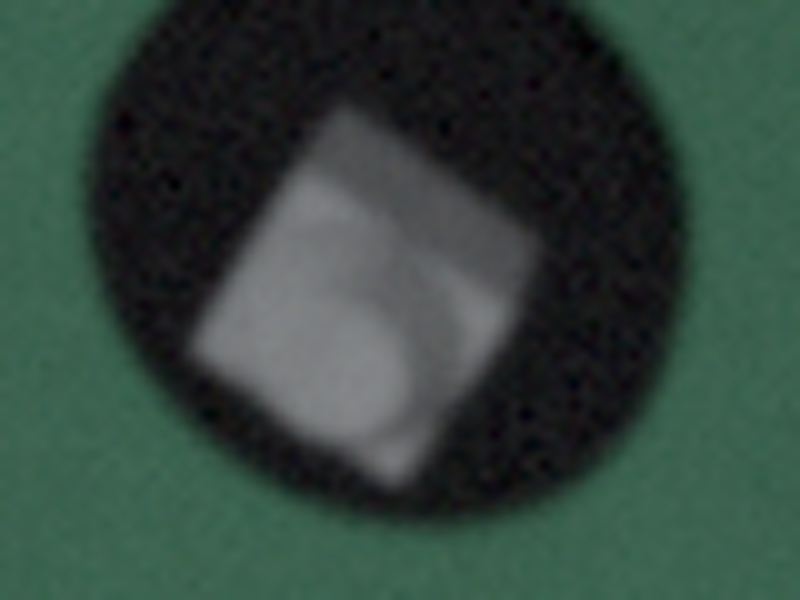

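The crop shows the shoulder square with corners about (300,170), (505,300), (405,490), (190,345).

```bash
python3 - <<'E'
from h import *
c=load("w4"); uv=[((x+.5)/10-.5+145,(y+.5)/10-.5+70) for x,y in((300,170),(505,300),(405,490),(190,345))]
P=onplane(c,uv,ez@SEAT+.014,ez); print("shoulder centre",P.mean(0),"expected",SEAT+.014*ez)
for i in range(4):
    d=P[(i+1)%4]-P[i]; print(np.degrees(np.arctan2(d@ey,d@ex))%90,np.linalg.norm(d))
E
```

```text
shoulder centre [0.5973 0.0272 0.1043] expected [0.5992 0.0281 0.1052]
53.86973269586521 0.017422005854555684
56.66898407799371 0.019114720877007822
50.02719241361118 0.019423808468857225
50.57339503737878 0.01781971450608012
```

```bash
python3 - <<'E'
from h import *
plan([.548,.0197,.0955],98.8)
E
```

```text
jaw yaw now -81.8 turn -0.6 (other 179.4) shift cm [ 7.2357 -5.9039 -2.3492] q6 1.16 p [ 0.5339 -0.0422  0.1679]
```

Emit:
{"name": "drive_tool", "arguments": {
  "steps": [
    [0,-3,-1.2,-0.6,0],
    [0,-2.9,-1.1,0,0],
    [2.5,0,0,0,0],
    [2.5,0,0,0,0],
    [2,0,0,0,0],
    [0.5,0,0,0,0],
    [0.5,0,0,0,0],
    [0.5,0,0,0,0],
    [0,0,0,0,0]
  ],
  "force": 20
}}

```text
time: 11.15
eef_pos: [0.5501, 0.0196, 0.0861]
tcp_rot: [0.707, 0.054, -0.704, 0.055]
contact_force: [-2.7, 0.1, 2.3]
opening: 0.391
```

Emit:
{"name": "drive_tool", "arguments": {
  "steps": [
    [0.4,0,0,0,0],
    [0.4,0,0,0,0],
    [0.3,0,0,0,0],
    [0,0,0,0,0]
  ]
}}

```text
time: 11.55
eef_pos: [0.5484, 0.0194, 0.0753]
tcp_rot: [-0.705, -0.054, 0.705, -0.055]
contact_force: [-7.6, -2.1, 8.1]
opening: 0.393
```

Emit:
{"name": "drive_tool", "arguments": {
  "steps": [
    [0.4,0,0,0,0],
    [0.4,0,0,0,0],
    [0.3,0,0,0,0],
    [0,0,0,0,0]
  ]
}}

```text
time: 11.95
eef_pos: [0.5481, 0.0194, 0.064]
tcp_rot: [-0.705, -0.054, 0.705, -0.055]
contact_force: [-8.9, -3.1, 7.8]
opening: 0.389
```

```bash
python3 - <<'E'
from h import *
s,M=axes(); print(s["eef_pos"],s["contact_force"],s["opening"])
c=snap("side","side3"); c2=snap("scene","scene3"); w=snap("wrist","w5")
o=[cv2.resize(c["frame"][150:240,180:300],(400,300),interpolation=2),cv2.resize(c2["frame"][150:240,250:370],(400,300),interpolation=2),cv2.resize(w["frame"],(400,300))]
cv2.imwrite("pics/x3.png",np.vstack([np.hstack(o[:2]),np.hstack([o[2],o[2]])])[:,:,::-1])
E
```

```text
[0.5481 0.0194 0.064 ] [-8.8666 -3.0919  7.8003] 0.3893536383618389
```

View pics/x3.png

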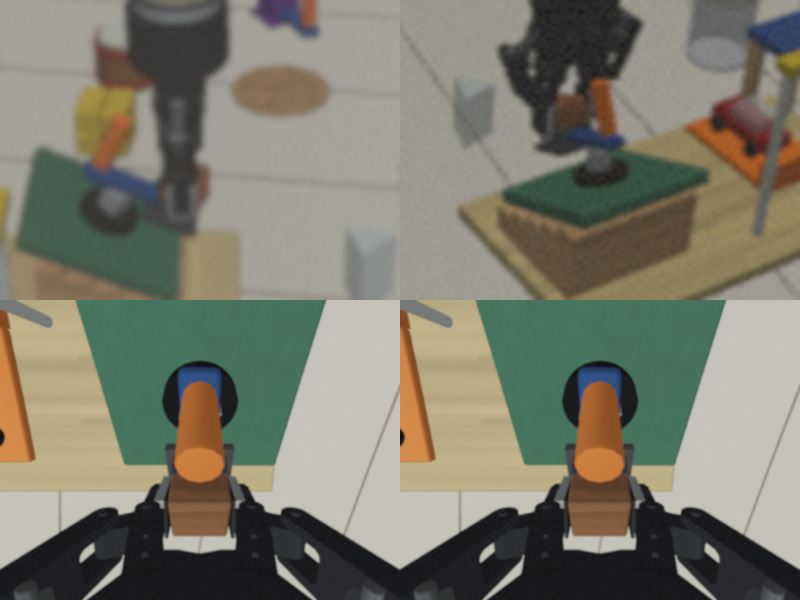

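Side and scene views show the crank pivoted in the grip, its arm about parallel to the panel and the knob leaning to the robot. I'll measure the tilt from the orange knob.

```bash
cat >> h.py <<'E'
def blob(c,P,rad=25,lo=(4,150,90),hi=(16,255,255)):
    "orange blob nearest the projection of P; returns its centroid and ends of its long axis (upper first)"
    u=proj(c,[P])[0]; m=cv2.inRange(cv2.cvtColor(c["frame"],cv2.COLOR_RGB2HSV),np.array(lo),np.array(hi)); k=np.zeros_like(m)
    cv2.circle(k,tuple(int(v) for v in u.round()),rad,255,-1); m&=k
    n,l,st,ce=cv2.connectedComponentsWithStats(m); i=min((i for i in range(1,n) if st[i,4]>25),key=lambda i:np.linalg.norm(ce[i]-u))
    y,x=np.where(l==i); q=np.c_[x,y].astype(float); _,_,V=np.linalg.svd(q-q.mean(0),full_matrices=False); t=(q-q.mean(0))@V[0]
    e=[q.mean(0)+V[0]*v for v in(t.min()-.5,t.max()+.5)]; e.sort(key=lambda v:v[1]); return q.mean(0),e[0],e[1],len(x)
def knob(P,a,b,rad=25):
    A,B=blob(a,P,rad),blob(b,P,rad); o=[tri(a,[A[i]],b,[B[i]])[0] for i in range(3)]
    d=o[1][:3]-o[2][:3]; L=np.linalg.norm(d); d/=L
    print("knob mid",o[0],"n",A[3],B[3],"len",L,"axis",d,"in panel axes",[d@ex,d@ey,d@ez],"angle %.1f"%np.degrees(np.arctan2((o[0][:3]-SEAT)@ey,(o[0][:3]-SEAT)@ex)),"h %.4f r %.4f"%((o[0][:3]-SEAT)@ez,np.hypot((o[0][:3]-SEAT)@ey,(o[0][:3]-SEAT)@ex)))
    return o
E
python3 - <<'E'
from h import *
knob([.595,.027,.14],load("scene3"),load("side3"))
E
```

```text
knob mid [0.5988 0.0274 0.1596 0.0015] n 64 77 len 0.04799696637527048 axis [-0.4716 -0.0961  0.8766] in panel axes [np.float64(-0.06520288057666818), np.float64(-0.022794911785800884), np.float64(0.997611636039387)] angle -1.6 h 0.0635 r 0.0226
```

Emit:
{"name": "drive_tool", "arguments": {
  "steps": [
    [-2,0,0,0,0],
    [-2,0,0,0,0],
    [0,0,-1.5,0,0],
    [0,0,-1.5,0,0],
    [0.5,0,0,0,0],
    [0.5,0,0,0,0],
    [0,0,0,0,0],
    [0,0,0,0,0]
  ]
}}

```text
time: 12.9
eef_pos: [0.5766, 0.0253, 0.0905]
tcp_rot: [-0.704, -0.055, 0.706, -0.054]
contact_force: [0.2, -0.4, -2.6]
opening: 0.393
```

```bash
python3 - <<'E'
from h import *
s,M=axes(); print(s["eef_pos"],s["contact_force"],s["opening"])
a,b=snap("scene","scene4"),snap("side","side4")
o=knob([.628,.032,.18],a,b)
E
```

```text
[0.5766 0.0253 0.0905] [ 0.2099 -0.4075 -2.5885] 0.39265910069759463
knob mid [0.6268 0.0341 0.1842 0.0013] n 68 57 len 0.04819929122989492 axis [-0.4735 -0.0505  0.8794] in panel axes [np.float64(-0.059416521246177634), np.float64(0.022494844553835963), np.float64(0.9979797888592241)] angle 1.7 h 0.0737 r 0.0590
```

Emit:
{"name": "drive_tool", "arguments": {
  "steps": [
    [-0.15,0.15,-0.35,0,0],
    [0.25,0,-0.12,0,0],
    [0.25,0,-0.12,0,0],
    [0.25,0,-0.12,0,0],
    [0.2,0,-0.1,0,0],
    [0,0,0,0,0]
  ]
}}

```text
time: 13.6
eef_pos: [0.5856, 0.0251, 0.0832]
tcp_rot: [-0.705, -0.055, 0.705, -0.055]
contact_force: [-1.4, -0.3, -0.6]
opening: 0.394
```

Emit:
{"name": "drive_tool", "arguments": {
  "steps": [
    [0.2,0,-0.1,0,0],
    [0.2,0,-0.1,0,0],
    [0,0,0,0,0]
  ]
}}

```text
time: 13.9
eef_pos: [0.5861, 0.0251, 0.0826]
tcp_rot: [-0.703, -0.055, 0.707, -0.055]
contact_force: [-14.0, -0.9, 16.1]
opening: 0.39
```

Emit:
{"name": "drive_tool", "arguments": {
  "steps": [
    [-0.1,0,0,0,0.5],
    [0,0,0,0,0.6],
    [0,0,0,0,0.6],
    [0,0,0,0,0.6]
  ]
}}

```text
time: 14.3
eef_pos: [0.5879, 0.0254, 0.08]
tcp_rot: [0.705, 0.055, -0.705, 0.055]
contact_force: [0.7, -0.1, -0.0]
opening: 0.6
```

```bash
python3 - <<'E'
from h import *
s,M=axes(); print(s["eef_pos"],s["contact_force"],s["opening"])
a,b=snap("scene","scene5"),snap("side","side5"); snap("wrist","w6")
o=knob(SEAT+.066*ex+.057*ez,a,b)
E
```

```text
[0.5879 0.0254 0.08  ] [ 0.7194 -0.1153 -0.0182] 0.5997305738465402
knob mid [0.6319 0.0334 0.1781 0.0016] n 79 51 len 0.047806241744593136 axis [-0.5045 -0.0297  0.8629] in panel axes [np.float64(-0.09125455236811453), np.float64(0.04783712407534779), np.float64(0.9946779459866871)] angle 0.2 h 0.0661 r 0.0609
```

Emit:
{"name": "drive_tool", "arguments": {
  "steps": [
    [-2,0,0,0,0.6],
    [-3,0,0,0,0.6],
    [-3.5,0,0,0,0.6],
    [0,-0.1,-2.5,0,0.6],
    [0,0,-2.45,0,0.6],
    [0,0,0,0,0.6],
    [2,0,0,0,0.6],
    [2,0,0,0,0.6],
    [0.5,0,0,0,0.6],
    [0,0,0,0,0.6]
  ]
}}

```text
time: 15.45
eef_pos: [0.6352, 0.0341, 0.1188]
tcp_rot: [-0.704, -0.055, 0.706, -0.054]
contact_force: [-0.1, -1.0, -0.3]
opening: 0.598
```

```bash
python3 - <<'E'
from h import *
s,M=axes(); print(s["eef_pos"],s["contact_force"],s["opening"])
a,b=snap("scene","scene6"),snap("side","side6"); snap("wrist","w7")
try: o=knob(SEAT+.066*ex+.057*ez,a,b)
except Exception as e: print(e)
plan([.637,.0338,.120],98.8)
E
```

```text
[0.6352 0.0341 0.1188] [-0.0896 -1.0438 -0.2765] 0.5978034971741687
min() iterable argument is empty
jaw yaw now -81.2 turn 0.0 (other -180.0) shift cm [0.1653 0.0057 0.025 ] q6 1.31 p [0.6372 0.0339 0.1217]
```

Emit:
{"name": "drive_tool", "arguments": {
  "steps": [
    [0,0,0,0,0.24],
    [0,0,0,0,0.24],
    [0,0,0,0,0.24],
    [0,1.15,0.1,0,0.24],
    [0.1,1.1,0.25,0,0.24],
    [0.2,1.05,0.45,0,0.24],
    [0.2,0.65,0.4,0,0.24],
    [0,0,0,0,0.24],
    [0.2,0.6,0.45,0,0.24],
    [0,0,0,0,0.24]
  ]
}}

```text
time: 16.6
eef_pos: [0.6266, -0.0139, 0.1127]
tcp_rot: [-0.705, -0.054, 0.705, -0.054]
contact_force: [0.7, 0.4, 0.2]
opening: 0.234
```

```bash
python3 - <<'E'
from h import *
s,M=axes(); print(s["eef_pos"],s["contact_force"],s["opening"])
a,b,w=snap("scene","scene7"),snap("side","side7"),snap("wrist","w8")
for h in(.057,.043):
  A=np.radians(-42); P=SEAT+.066*(np.cos(A)*ex+np.sin(A)*ey)+(h+.01)*ez
  for n,c in(("sc",a),("sd",b),("w",w)):
    try: print(h,n,proj(c,[P]),blob(c,P))
    except Exception as e: print(n,e)
o=[cv2.resize(b["frame"][160:220,180:260],(400,300),interpolation=2),cv2.resize(a["frame"][150:210,270:350],(400,300),interpolation=2),cv2.resize(w["frame"],(400,300))]
cv2.imwrite("pics/x4.png",np.vstack([np.hstack(o[:2]),np.hstack([o[2],o[2]])])[:,:,::-1])
E
```

```text
[ 0.6266 -0.0139  0.1127] [0.6756 0.3831 0.1511] 0.23390649050716533
0.057 sc [[302.3745 185.076 ]] (array([304.28  , 191.6533]), array([303.2967, 182.5732]), array([305.1401, 199.596 ]), 75)
sd min() iterable argument is empty
0.057 w [[251.8181 263.3512]] (array([251.839, 257.701]), array([251.9994, 237.5   ]), array([251.6816, 277.5292]), 1174)
0.043 sc [[303.2804 190.081 ]] (array([304.28  , 191.6533]), array([303.2967, 182.5732]), array([305.1401, 199.596 ]), 75)
sd min() iterable argument is empty
0.043 w [[252.0808 239.0211]] (array([252.2268, 239.5513]), array([253.1917, 213.5439]), array([251.302 , 264.4744]), 1442)
```

Emit:
{"name": "drive_tool", "arguments": {
  "steps": [
    [0,0,0,0,0.5],
    [0,0,0,0,0.5],
    [-2.5,0,0,0,0.5],
    [-3,0,0,0,0.5],
    [0,-2.3,1.7,0,0.2],
    [0,-2.3,1.7,0,0],
    [0,0,0,0,0],
    [2.5,0,0,0,0],
    [2.3,0,0,0,0],
    [0,0,0,0,0]
  ]
}}

```text
time: 17.75
eef_pos: [0.5842, 0.0269, 0.1165]
tcp_rot: [-0.702, -0.055, 0.708, -0.054]
contact_force: [-0.4, -0.5, -0.6]
opening: 0.003
```

```bash
python3 - <<'E'
from h import *
s,M=axes(); print(s["eef_pos"],s["contact_force"],s["opening"])
a,b,w=snap("scene","scene8"),snap("side","side8"),snap("wrist","w9")
A=np.radians(-42); P=SEAT+.066*(np.cos(A)*ex+np.sin(A)*ey)+.05*ez
knob(P,a,b,20)
E
```

```text
[0.5842 0.0269 0.1165] [-0.3825 -0.483  -0.5574] 0.0028370937937071817
knob mid [ 0.6334 -0.0089  0.1571  0.0043] n 75 48 len 0.04548975312364276 axis [-0.425  -0.0165  0.9051] in panel axes [np.float64(-0.0003946150514963498), np.float64(0.048749900796983214), np.float64(0.9988109387923448)] angle -41.4 h 0.0491 r 0.0632
```

Emit:
{"name": "drive_tool", "arguments": {
  "steps": [
    [0.8,0,0,0,0],
    [0.6,0,0,0,0],
    [0.2,0,0,0,0],
    [0.2,0,0,0,0],
    [0.2,0,0,0,0],
    [0,0,0,0,0]
  ]
}}

```text
time: 18.5
eef_pos: [0.5867, 0.0267, 0.104]
tcp_rot: [-0.705, -0.055, 0.705, -0.055]
contact_force: [-8.0, 0.0, 13.3]
opening: 0.0
```

Emit:
{"name": "drive_tool", "arguments": {
  "steps": [
    [0.2,0,0,0,0],
    [0.2,0,0,0,0],
    [0,0,0,0,0],
    [0,0,0,0,0]
  ]
}}

```text
time: 18.9
eef_pos: [0.587, 0.0266, 0.1037]
tcp_rot: [-0.705, -0.055, 0.705, -0.055]
contact_force: [-14.9, 0.2, 28.0]
opening: 0.005
```

```bash
python3 - <<'E'
from h import *
s,M=axes(); print(s["eef_pos"],s["contact_force"])
a,b=snap("scene","scene9"),snap("side","side9")
A=np.radians(-42); P=SEAT+.066*(np.cos(A)*ex+np.sin(A)*ey)+.05*ez
knob(P,a,b,20)
# lift: orange platform in the side/scene view: candidates
for n,c,(x0,x1,y0,y1) in(("scene",a,(320,400,150,220)),("side",b,(160,260,235,275))):
    hsv=cv2.cvtColor(c["frame"],cv2.COLOR_RGB2HSV)
    for nm,lo,hi in(("orange",(5,150,90),(16,255,255)),("blue",(100,110,40),(125,255,255))):
        m=cv2.inRange(hsv,np.array(lo),np.array(hi)); k=np.zeros_like(m);k[y0:y1,x0:x1]=m[y0:y1,x0:x1]
        nn,l,st,ce=cv2.connectedComponentsWithStats(k)
        for i in range(1,nn):
            if st[i,4]>15: print(n,nm,st[i],ce[i].round(1))
o=[cv2.resize(b["frame"][190:310,150:310],(400,300),interpolation=2),cv2.resize(a["frame"][140:230,300:420],(400,300),interpolation=2)]
cv2.imwrite("pics/x5.png",np.hstack(o)[:,:,::-1])
E
```

```text
[0.587  0.0266 0.1037] [-14.8605   0.2491  28.0169]
knob mid [ 0.6333 -0.0091  0.157   0.0038] n 75 47 len 0.04669323515968438 axis [-0.4411 -0.0279  0.897 ] in panel axes [np.float64(-0.0198222826143703), np.float64(0.0399305877501859), np.float64(0.9990058184384515)] angle -41.6 h 0.0491 r 0.0633
scene orange [337 186  22  20 173] [348.5 194.1]
scene orange [363 192  16  14 149] [369.9 197.6]
scene blue [356 154  24  11 148] [367.2 159.3]
scene blue [387 167  13  17 140] [393.2 175.5]
scene blue [376 169   9   9  45] [380.2 172.4]
side orange [183 250   5   9  34] [185.4 254.1]
side blue [203 262  27  12 106] [216. 267.]
```

Crank fully home: 28 N on the hub top moves nothing, and the tilt and height agree. Now the lift's present height, from the wrist and scene pictures already taken.

```bash
python3 - <<'E'
from h import *
w,a=load("w4"),load("scene0")
for sp in((337,186.5),(337.5,188)): print(tri(w,[(52.8,151.5)],a,[sp]))
S2=lambda *p:(np.array(p,float)+.5)/2.5-.5+[260,150]
pl=[S2(193,93),S2(247,136),S2(300,110)]; dk=[S2(237,22),S2(318,78),S2(372,58)]
for z in(.02,.03,.04,.05,.06):
    p=onplane(a,pl,z); print(z,p.round(3).tolist(),np.linalg.norm(p[1]-p[0]),np.linalg.norm(p[2]-p[1]))
p=onplane(a,dk,.128); print("deck",p,np.linalg.norm(p[1]-p[0]),np.linalg.norm(p[2]-p[1]))
E
```

```text
[[0.5342 0.1598 0.0622 0.0095]]
[[0.5324 0.1643 0.0544 0.0085]]
0.02 [[0.484, 0.2, 0.02], [0.588, 0.216, 0.02], [0.565, 0.312, 0.02]] 0.10590536372930286 0.09827203980464037
0.03 [[0.496, 0.192, 0.03], [0.599, 0.207, 0.03], [0.576, 0.302, 0.03]] 0.1045119166161882 0.09697902795572504
0.04 [[0.507, 0.183, 0.04], [0.609, 0.199, 0.04], [0.586, 0.292, 0.04]] 0.10311846950307356 0.09568601610681002
0.05 [[0.519, 0.175, 0.05], [0.62, 0.19, 0.05], [0.597, 0.282, 0.05]] 0.10172502238995873 0.09439300425789457
0.06 [[0.531, 0.166, 0.06], [0.63, 0.182, 0.06], [0.608, 0.272, 0.06]] 0.10033157527684407 0.09309999240897941
deck [[0.4949 0.2413 0.128 ]
 [0.6356 0.2619 0.128 ]
 [0.6222 0.3491 0.128 ]] 0.14215025665911837 0.08817069203795301
```

View pics/x5.png

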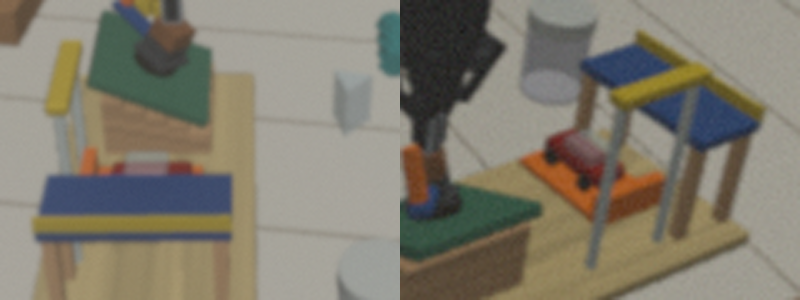

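```bash
cat >> h.py <<'E'
S2=np.array([.6045,.028,.092])
def kn(a,h=.049): a=np.radians(a); return S2+.066*(np.cos(a)*ex+np.sin(a)*ey)+h*ez
def arc(a0,a1,n):
    a=np.radians(np.linspace(a0,a1,n+1)); dx=np.diff(np.cos(a))*6.6; dy=np.diff(np.sin(a))*6.6
    for i in range(n): print(round(np.degrees(a[i+1])),"[%.2f, %.2f, %.2f, 0, 0]"%(-dx[i]*np.sin(T),-dy[i],-dx[i]*np.cos(T)))
E
python3 - <<'E'
from h import *
s,M=axes(); print(kn(-41.5)); plan(kn(-41.5)-[0,0,.0542],98.8); arc(-41.5,-401.5,24)
w=load("w9"); m=cv2.inRange(cv2.cvtColor(w["frame"],cv2.COLOR_RGB2HSV),np.array((5,150,90)),np.array((16,255,255)))
n,l,st,ce=cv2.connectedComponentsWithStats(m)
for i in range(1,n):
    if st[i,4]>60:
        k=max(cv2.findContours((l==i).astype(np.uint8),0,2)[0],key=len); print(st[i],cv2.approxPolyDP(k,2,True)[:,0].tolist())
E
```

```text
[ 0.635  -0.0115  0.1573]
jaw yaw now -81.1 turn 0.1 (other -179.9) shift cm [ 0.0587  4.5054 -4.1645] q6 1.29 p [0.587  0.0266 0.1037]
-56 [0.55, 1.13, 1.18, 0, 0]
-72 [0.65, 0.76, 1.40, 0, 0]
-86 [0.71, 0.33, 1.53, 0, 0]
-102 [0.73, -0.12, 1.56, 0, 0]
-116 [0.69, -0.56, 1.48, 0, 0]
-132 [0.60, -0.96, 1.29, 0, 0]
-146 [0.48, -1.30, 1.02, 0, 0]
-162 [0.32, -1.55, 0.68, 0, 0]
-176 [0.14, -1.69, 0.30, 0, 0]
-192 [-0.05, -1.72, -0.11, 0, 0]
-206 [-0.24, -1.63, -0.51, 0, 0]
-222 [-0.41, -1.43, -0.87, 0, 0]
-236 [-0.55, -1.13, -1.18, 0, 0]
-251 [-0.65, -0.76, -1.40, 0, 0]
-266 [-0.71, -0.33, -1.53, 0, 0]
-282 [-0.73, 0.12, -1.56, 0, 0]
-297 [-0.69, 0.56, -1.48, 0, 0]
-312 [-0.60, 0.96, -1.29, 0, 0]
-326 [-0.48, 1.30, -1.02, 0, 0]
-342 [-0.32, 1.55, -0.68, 0, 0]
-356 [-0.14, 1.69, -0.30, 0, 0]
-372 [0.05, 1.72, 0.11, 0, 0]
-387 [0.24, 1.63, 0.51, 0, 0]
-402 [0.41, 1.43, 0.87, 0, 0]
[   0   91   99  139 6528] [[0, 91], [0, 133], [39, 133], [49, 141], [58, 141], [64, 150], [62, 159], [52, 162], [58, 198], [70, 199], [73, 211], [52, 228], [27, 229], [97, 227], [80, 98]]
[ 323  129   51   74 2259] [[333, 129], [325, 135], [323, 143], [338, 191], [347, 201], [363, 200], [372, 192], [372, 182], [348, 133], [342, 129]]
```

Emit:
{"name": "drive_tool", "arguments": {
  "steps": [
    [-3.5,0,0,0,0.1],
    [-4,0,0,0,0.5],
    [0,2.2,-2.2,0,0.5],
    [0,2.3,-2.2,0,0.5],
    [0,0,0,0,0.5],
    [2.5,0,0,0,0.5],
    [2.5,0,0,0,0.5],
    [1.4,0,0,0,0.5],
    [0,0,0,0,0.5],
    [0,0,0,0,0.5]
  ]
}}

```text
time: 20.0
eef_pos: [0.6371, -0.0107, 0.1077]
tcp_rot: [0.705, 0.055, -0.705, 0.055]
contact_force: [0.8, 0.8, 0.5]
opening: 0.499
```

```bash
python3 - <<'E'
from h import *
s,M=axes(); print(s["contact_force"],s["opening"]); plan(kn(-41.5)-[0,0,.0542],98.8)
w,a=load("w9"),load("scene9"); print(tri(w,[(97.5,228.5)],a,[(337,188.5)]),tri(w,[(97.5,228.5)],a,[(337,187)]))
c=snap("wrist","w10")
m=cv2.inRange(cv2.cvtColor(a["frame"],cv2.COLOR_RGB2HSV),np.array((5,150,90)),np.array((16,255,255))); m[:,:330]=0; m[:,400:]=0; m[:150]=0;m[220:]=0
for k in cv2.findContours(m,0,2)[0]:
    if len(k)>15: print(cv2.approxPolyDP(k,1,True)[:,0].tolist())
E
```

```text
[0.7905 0.7526 0.4872] 0.4989195300400855
jaw yaw now -81.1 turn 0.1 (other -179.9) shift cm [0.4599 0.0455 0.2179] q6 1.24 p [ 0.6371 -0.0107  0.1077]
[[0.5321 0.163  0.0546 0.0069]] [[0.5374 0.1579 0.0652 0.0076]]
[[378, 193], [366, 192], [364, 195], [363, 205], [376, 200]]
[[337, 188], [356, 205], [357, 204], [358, 195], [354, 197], [352, 195], [353, 192], [348, 188], [344, 189], [342, 186]]
```

Emit:
{"name": "drive_tool", "arguments": {
  "steps": [
    [0.4,0,0.2,0,0.2],
    [0,0,0,0,0],
    [0,0,0,0,0],
    [0,0,0,0,0],
    [0.55,1.13,1.18,0,0],
    [0.65,0.76,1.4,0,0],
    [0,0,0,0,0]
  ],
  "force": 30
}}

```text
time: 20.75
eef_pos: [0.6114, -0.0353, 0.0913]
tcp_rot: [-0.705, -0.054, 0.705, -0.054]
contact_force: [-1.0, -0.4, 1.6]
opening: 0.181
```

Emit:
{"name": "drive_tool", "arguments": {
  "steps": [
    [0.71,0.33,1.53,0,0],
    [0.73,-0.12,1.56,0,0],
    [0.69,-0.56,1.48,0,0],
    [0.6,-0.96,1.29,0,0],
    [0.48,-1.3,1.02,0,0],
    [0.32,-1.55,0.68,0,0],
    [0,0,0,0,0]
  ]
}}

```text
time: 21.45
eef_pos: [0.5319, -0.0034, 0.0567]
tcp_rot: [0.706, 0.055, -0.704, 0.055]
contact_force: [1.7, 0.8, 2.0]
opening: 0.183
```

```bash
cat >> h.py <<'E'
def lift(tag):
    a,b=snap("scene","sc_"+tag),snap("side","sd_"+tag)
    for n,c,(x0,x1,y0,y1) in(("scene",a,(325,405,120,220)),("side",b,(165,265,220,275))):
        m=cv2.inRange(cv2.cvtColor(c["frame"],cv2.COLOR_RGB2HSV),np.array((5,150,90)),np.array((16,255,255))); k=np.zeros_like(m);k[y0:y1,x0:x1]=m[y0:y1,x0:x1]
        for q in cv2.findContours(k,0,2)[0]:
            if len(q)>10: print(n,cv2.approxPolyDP(q,1,True)[:,0].tolist())
    # vertical shift of the platform near corner, scene view, by template match to scene9
    r=load("scene9"); tp=r["frame"][180:207,334:360]; res=cv2.matchTemplate(a["frame"][120:215,330:366],tp,cv2.TM_CCOEFF_NORMED); _,v,_,loc=cv2.minMaxLoc(res); print("match",v,loc[0]+330-334,loc[1]+120-180)
    P0=np.array([.533,.162,.058])
    for z in(0,.02,.04,.06,.07,.08): print(z,(proj(a,[P0+[0,0,z]])-proj(a,[P0]))[0])
    return a,b
E
python3 - <<'E'
from h import *
s,M=axes(); print(s["eef_pos"],"want",kn(-161.5)-[0,0,.0542],s["contact_force"],s["opening"])
lift("1")
E
```

```text
[ 0.5319 -0.0034  0.0567] want [ 0.5312 -0.0045  0.0558] [1.7014 0.8038 2.0205] 0.18297068863712493
scene [[380, 183], [371, 184], [368, 182], [366, 186], [365, 196], [377, 191]]
scene [[339, 178], [344, 184], [358, 195], [361, 187], [355, 187], [354, 181], [350, 178], [347, 180], [344, 177]]
side [[229, 245], [226, 246], [226, 253], [223, 256], [226, 258], [229, 256]]
side [[184, 238], [180, 251], [180, 257], [185, 256], [187, 258], [193, 258], [193, 246], [187, 246], [186, 238]]
match 0.8359125256538391 2 -10
0 [0. 0.]
0.02 [ 0.8215 -5.2233]
0.04 [  1.6593 -10.5457]
0.06 [  2.5137 -15.9703]
0.07 [  2.9474 -18.7218]
0.08 [  3.3854 -21.5001]
```

```bash
python3 - <<'E'
from h import *
a,b=load("sc_1"),load("sd_1")
print("plat -x-y",tri(a,[(338.7,178.2)],b,[(229.5,245)]),tri(a,[(338.7,178.8)],b,[(229.5,244.5)]))
for n,c,(x0,x1,y0,y1) in(("scene",a,(340,415,145,190)),("side",b,(155,255,250,300))):
    m=cv2.inRange(cv2.cvtColor(c["frame"],cv2.COLOR_RGB2HSV),np.array((100,90,30)),np.array((128,255,255))); k=np.zeros_like(m);k[y0:y1,x0:x1]=m[y0:y1,x0:x1]
    for q in cv2.findContours(k,0,2)[0]:
        if len(q)>10: print(n,cv2.approxPolyDP(q,1,True)[:,0].tolist())
# deck plane from its side-view far edge and platform's far edge
for z in(.085,.09,.095,.1,.105): print(z,onplane(a,[(338.7,178.3)],z)[0],onplane(b,[(229.5,245)],z)[0])
E
```

```text
plat -x-y [[0.5354 0.1629 0.098  0.0039]] [[0.5364 0.1615 0.0976 0.0058]]
scene [[384, 168], [374, 172], [382, 177]]
scene [[387, 181], [389, 183], [392, 183], [406, 177], [390, 167]]
scene [[379, 160], [371, 154], [355, 159], [363, 165]]
side [[167, 273], [240, 273], [241, 264], [240, 261], [221, 260], [211, 262], [204, 262], [200, 260], [193, 262], [172, 261], [170, 262]]
0.085 [0.5221 0.1744 0.085 ] [0.5375 0.145  0.085 ]
0.09 [0.5283 0.17   0.09  ] [0.5362 0.1511 0.09  ]
0.095 [0.5346 0.1655 0.095 ] [0.5349 0.1571 0.095 ]
0.1 [0.5408 0.1611 0.1   ] [0.5337 0.1632 0.1   ]
0.105 [0.547  0.1567 0.105 ] [0.5324 0.1693 0.105 ]
```

Emit:
{"name": "drive_tool", "arguments": {
  "steps": [
    [0.14,-1.69,0.3,0,0],
    [-0.05,-1.72,-0.11,0,0],
    [-0.24,-1.63,-0.51,0,0],
    [-0.41,-1.43,-0.87,0,0],
    [0,0,0,0,0],
    [0,0,0,0,0]
  ]
}}

```text
time: 22.15
eef_pos: [0.5339, 0.0609, 0.062]
tcp_rot: [0.705, 0.054, -0.705, 0.055]
contact_force: [2.5, -2.0, 4.6]
opening: 0.178
```

```bash
python3 - <<'E'
from h import *
s,M=axes(); print(s["eef_pos"],"want",kn(-221.5)-[0,0,.0542],s["contact_force"],s["opening"])
a,b=lift("2")
print("deck -x-y",tri(a,[(354.5,159.2)],b,[(240.7,260.7)]))
E
```

```text
[0.5339 0.0609 0.062 ] want [0.5331 0.0612 0.0613] [ 2.4887 -1.9942  4.5607] 0.17772544957408998
scene [[382, 177], [379, 176], [374, 179], [369, 177], [367, 181], [366, 190], [380, 184], [379, 183]]
scene [[339, 173], [354, 186], [359, 189], [362, 181], [361, 180], [358, 182], [355, 179], [356, 177], [352, 173], [347, 174], [345, 171]]
side [[182, 232], [179, 244], [180, 257], [228, 257], [228, 238], [225, 239], [225, 247], [223, 248], [223, 251], [220, 253], [217, 253], [214, 248], [204, 248], [200, 253], [196, 253], [192, 246], [193, 239], [186, 239], [185, 231]]
match 0.7681578993797302 3 -15
0 [0. 0.]
0.02 [ 0.8215 -5.2233]
0.04 [  1.6593 -10.5457]
0.06 [  2.5137 -15.9703]
0.07 [  2.9474 -18.7218]
0.08 [  3.3854 -21.5001]
deck -x-y [[0.4939 0.2425 0.1247 0.0003]]
```

```bash
python3 - <<'E'
from h import *
from scipy.optimize import brentq
a,b=load("sc_2"),load("sd_2")
print(tri(a,[(339.5,172.6)],b,[(228.5,238)]))
# subpixel: platform's -x-y top edge rows. far (-y) edge row in side view, first orange row between columns 204..228 excluding car
def edge(c,cols,r0,r1):
    h=cv2.cvtColor(c["frame"],cv2.COLOR_RGB2Lab).astype(float)[:,:,2]
    out=[]
    for x in cols:
        p=h[r0:r1,x]; g=np.diff(p); i=g.argmax(); out.append(round(r0+i+.5,1))
    return out
for t in("1","2"):
    b=load("sd_"+t); print(t,"side far edge rows",edge(b,range(186,194),228,262),edge(b,range(224,229),228,262))
    a=load("sc_"+t); print("scene left-edge rows",edge(a,range(338,350),160,195))
arc(-221.5,-251.5,4)
E
```

```text
[[0.5365 0.1625 0.1189 0.0024]]
1 side far edge rows [np.float64(236.5), np.float64(236.5), np.float64(243.5), np.float64(244.5), np.float64(244.5), np.float64(244.5), np.float64(244.5), np.float64(255.5)] [np.float64(255.5), np.float64(238.5), np.float64(238.5), np.float64(244.5), np.float64(244.5)]
scene left-edge rows [np.float64(176.5), np.float64(177.5), np.float64(176.5), np.float64(176.5), np.float64(175.5), np.float64(175.5), np.float64(178.5), np.float64(178.5), np.float64(179.5), np.float64(179.5), np.float64(178.5), np.float64(178.5)]
2 side far edge rows [np.float64(229.5), np.float64(237.5), np.float64(237.5), np.float64(237.5), np.float64(237.5), np.float64(237.5), np.float64(237.5), np.float64(248.5)] [np.float64(248.5), np.float64(247.5), np.float64(237.5), np.float64(237.5), np.float64(237.5)]
scene left-edge rows [np.float64(186.5), np.float64(171.5), np.float64(171.5), np.float64(170.5), np.float64(170.5), np.float64(170.5), np.float64(169.5), np.float64(170.5), np.float64(173.5), np.float64(173.5), np.float64(173.5), np.float64(172.5)]
-229 [-0.26, -0.61, -0.56, 0, 0]
-236 [-0.29, -0.52, -0.62, 0, 0]
-244 [-0.32, -0.43, -0.68, 0, 0]
-251 [-0.34, -0.33, -0.72, 0, 0]
```

```bash
cat >> h.py <<'E'
def cross(prof,r0):
    "half-level crossing of a rising profile, sub-pixel"
    lo,hi=np.median(prof[:4]),np.max(prof); t=(lo+hi)/2; i=np.argmax(prof>t); return r0+i-1+(t-prof[i-1])/(prof[i]-prof[i-1])
def level(tag,pc,pcols,dc=range(358,369)):
    "compare heights of platform and deck -x,-y corners; pc approx side pixel of platform corner"
    a,b=load("sc_"+tag),load("sd_"+tag)
    A=cv2.GaussianBlur(a["frame"].astype(np.float32),(3,3),.6); B=cv2.GaussianBlur(b["frame"].astype(np.float32),(3,3),.6)
    org=lambda F:F[:,:,0]-F[:,:,2]; blu=lambda F:F[:,:,2]-F[:,:,0]
    def side_corner(F,c,s):
        u,v=c; rows=[cross(F[v-9:v+5,x],v-9) for x in s]; k=np.polyfit(list(s),rows,1) if len(s)>8 else [0.012,np.median(rows)-.012*np.mean(s)]
        y=int(round(np.polyval(k,u)))+2; xs=[cross(F[yy,u-5:u+7][::-1],0) for yy in(y,y+1)]; x=u+6-np.mean(xs); return x,np.polyval(k,x),rows
    def scene_edge(F,cols,v,w=7): return [cross(F[int(v(x))-w:int(v(x))+4,x],int(v(x))-w) for x in cols]
    ps=side_corner(org(B),pc,list(range(pc[0]-3,pc[0]))); ds=side_corner(blu(B),(240,261),list(range(225,239)))
    dl=scene_edge(blu(A),dc,lambda x:159-(x-355)*.31); pl=scene_edge(org(A),pcols[0],pcols[1])
    res={}
    for n,s,cols,l in(("plat",ps,list(pcols[0]),pl),("deck",ds,list(dc),dl)):
        k=np.polyfit(list(dc),dl,1)[0]; m=np.median(np.array(l)-k*np.array(cols)); q=[(cols[0],m+k*cols[0]),(cols[0]+15,m+k*(cols[0]+15))]
        e,v=ray(a,q); nrm=np.cross(v[0],v[1]); e2,v2=ray(b,[s[:2]]); P=e2+v2[0]*(((e-e2)@nrm)/(v2[0]@nrm)); res[n]=P
        print(n,"side",np.round(s[:2],2),"scene line k %.3f"%k,np.round(np.array(l)-k*np.array(cols)-m,1),"P",P)
    print("platform minus deck mm %.1f"%((res["plat"]-res["deck"])[2]*1e3))
E
python3 - <<'E'
from h import *
level("2",(228,238),(range(341,346),lambda x:172.5-(x-340)*.3))
level("1",(229,245),(range(340,345),lambda x:178-(x-339)*.3))
E
```

```text
plat side [229.74 236.85] scene line k -0.315 [-0.2 -0.1  0.   0.1  0.8] P [0.5336 0.1573 0.1195]
deck side [242.25 259.48] scene line k -0.315 [ 0.  -0.1 -0.   0.   0.   0.1  0.  -0.1 -0.1 -0.   0. ] P [0.4905 0.2414 0.1277]
platform minus deck mm -8.2
plat side [230.28 241.47] scene line k -0.317 [-0.   0.  -0.   0.   0.5] P [0.5346 0.1483 0.0987]
deck side [242.24 259.27] scene line k -0.317 [ 0.  -0.1 -0.   0.   0.   0.1  0.  -0.1  0.  -0.  -0. ] P [0.4906 0.2408 0.1278]
platform minus deck mm -29.1
```

Emit:
{"name": "drive_tool", "arguments": {
  "steps": [
    [-0.26,-0.61,-0.56,0,0],
    [-0.29,-0.52,-0.62,0,0],
    [-0.32,-0.43,-0.68,0,0],
    [0,0,0,0,0],
    [0,0,0,0,0]
  ]
}}

```text
time: 22.75
eef_pos: [0.548, 0.0781, 0.0699]
tcp_rot: [-0.704, -0.054, 0.706, -0.055]
contact_force: [-0.2, -4.5, 4.1]
opening: 0.174
```

```bash
python3 - <<'E'
from h import *
s,M=axes(); print(s["eef_pos"],"want",kn(-244)-[0,0,.0542],s["contact_force"],s["opening"])
lift("3")
for pc in((228,235),(227,235)): level("3",pc,(range(341,346),lambda x:170.3-(x-340)*.3))
E
```

```text
[0.548  0.0781 0.0699] want [0.549  0.0794 0.07  ] [-0.175  -4.4572  4.1217] 0.17440233372912642
scene [[382, 175], [380, 174], [374, 177], [370, 175], [367, 180], [368, 185], [366, 188], [379, 183], [381, 181], [380, 180]]
scene [[340, 170], [341, 173], [349, 178], [359, 187], [361, 186], [362, 178], [358, 180], [356, 178], [356, 174], [352, 171], [347, 172], [345, 169]]
side [[182, 229], [179, 240], [180, 256], [228, 255], [229, 236], [225, 236], [225, 244], [220, 251], [217, 251], [214, 246], [207, 245], [202, 246], [202, 248], [199, 251], [196, 251], [192, 245], [193, 238], [191, 236], [186, 236], [185, 229]]
match 0.7340576648712158 3 -17
0 [0. 0.]
0.02 [ 0.8215 -5.2233]
0.04 [  1.6593 -10.5457]
0.06 [  2.5137 -15.9703]
0.07 [  2.9474 -18.7218]
0.08 [  3.3854 -21.5001]
plat side [229.75 234.13] scene line k -0.314 [-0.2 -0.   0.   0.   0.3] P [0.5337 0.1554 0.126 ]
deck side [242.22 260.04] scene line k -0.314 [-0.  -0.  -0.   0.   0.1  0.1  0.   0.  -0.  -0.1  0. ] P [0.4902 0.2433 0.1278]
platform minus deck mm -1.8
plat side [229.64 233.31] scene line k -0.314 [-0.2 -0.   0.   0.   0.3] P [0.5344 0.1528 0.1263]
deck side [242.22 260.04] scene line k -0.314 [-0.  -0.  -0.   0.   0.1  0.1  0.   0.  -0.  -0.1  0. ] P [0.4902 0.2433 0.1278]
platform minus deck mm -1.5
```

Emit:
{"name": "drive_tool", "arguments": {
  "steps": [
    [-0.22,-0.23,-0.48,0,0],
    [0,0,0,0,0],
    [0,0,0,0,0]
  ]
}}

```text
time: 23.15
eef_pos: [0.5515, 0.0808, 0.0717]
tcp_rot: [-0.703, -0.054, 0.707, -0.055]
contact_force: [-1.5, -6.3, 4.4]
opening: 0.176
```

```bash
python3 - <<'E'
from h import *
s,M=axes(); print(s["eef_pos"],"want",kn(-249)-[0,0,.0542],s["contact_force"],s["opening"])
lift("4")
level("4",(228,234),(range(341,346),lambda x:169.8-(x-340)*.3))
a,b=load("sc_4"),load("sd_4"); print(tri(a,[(340,169.6)],b,[(228.7,234.7)]))
E
```

```text
[0.5515 0.0808 0.0717] want [0.5534 0.0824 0.0722] [-1.539  -6.2779  4.4144] 0.1760365708788112
scene [[382, 175], [370, 175], [367, 180], [367, 187], [380, 182]]
scene [[340, 170], [360, 187], [362, 178], [357, 179], [356, 174], [352, 171], [348, 172], [345, 169]]
side [[182, 229], [179, 240], [180, 256], [228, 255], [228, 235], [225, 236], [225, 243], [221, 250], [216, 250], [215, 247], [212, 245], [203, 245], [202, 248], [197, 251], [192, 245], [193, 236], [186, 236], [185, 228]]
match 0.7166571021080017 3 -18
0 [0. 0.]
0.02 [ 0.8215 -5.2233]
0.04 [  1.6593 -10.5457]
0.06 [  2.5137 -15.9703]
0.07 [  2.9474 -18.7218]
0.08 [  3.3854 -21.5001]
plat side [229.79 233.58] scene line k -0.327 [-0.1  0.  -0.   0.2  0.5] P [0.5335 0.1556 0.1277]
deck side [242.24 260.06] scene line k -0.327 [-0.  -0.   0.   0.   0.   0.   0.1 -0.   0.  -0.  -0. ] P [0.4903 0.2427 0.1273]
platform minus deck mm 0.5
[[0.5356 0.1632 0.1291 0.0025]]
```

Lift is level: 0.5 mm by edge measurement, and the corner triangulates to 0.129. Release the knob, rise, and turn the jaws square to the hub's present faces.

Emit:
{"name": "drive_tool", "arguments": {
  "steps": [
    [0,0,0,0,0.4],
    [0,0,0,0,0.45],
    [-2,0,0,0,0.45],
    [-4,0,0,0,0.45],
    [-1,0,0,-7,0.55],
    [0,0,0,-7,0.55],
    [0,0,0,-6.5,0.55],
    [0,0,0,0,0.55],
    [0,0,0,0,0.55]
  ]
}}

```text
time: 24.15
eef_pos: [0.5526, 0.083, 0.1416]
tcp_rot: [-0.683, -0.179, 0.685, -0.178]
contact_force: [-0.1, -0.1, 0.1]
opening: 0.549
```

```bash
python3 - <<'E'
from h import *
s,M=axes(); print(s["contact_force"],s["opening"])
a,b=lift("5"); level("5",(228,234),(range(341,346),lambda x:169.8-(x-340)*.3))
for A in(112,):
    try: knob(kn(A,.046),a,b,20)
    except Exception as e: print(e)
plan([.5895,.0257,.0801],119.4)
E
```

```text
[-0.1188 -0.1134  0.1011] 0.5489690959493528
scene [[382, 175], [370, 175], [368, 177], [367, 187], [379, 183]]
scene [[340, 170], [355, 184], [360, 186], [362, 178], [357, 179], [355, 176], [356, 174], [351, 170], [348, 172], [345, 169]]
side [[182, 229], [179, 240], [180, 256], [228, 255], [228, 235], [225, 236], [225, 243], [221, 250], [217, 250], [213, 245], [209, 244], [202, 246], [200, 250], [195, 250], [191, 243], [193, 236], [186, 236], [185, 228]]
match 0.7176796793937683 3 -18
0 [0. 0.]
0.02 [ 0.8215 -5.2233]
0.04 [  1.6593 -10.5457]
0.06 [  2.5137 -15.9703]
0.07 [  2.9474 -18.7218]
0.08 [  3.3854 -21.5001]
plat side [229.78 233.63] scene line k -0.321 [-0.1  0.  -0.   0.1  0.4] P [0.5335 0.1558 0.1278]
deck side [242.22 260.02] scene line k -0.321 [-0.  -0.1 -0.   0.   0.   0.   0.   0.   0.  -0.  -0.1] P [0.4903 0.2429 0.1276]
platform minus deck mm 0.3
knob mid [0.5494 0.081  0.1232 0.0009] n 41 55 len 0.04543808176935058 axis [-0.3862 -0.1029  0.9166] in panel axes [np.float64(0.027211079192846266), np.float64(-0.04261298193634343), np.float64(0.9987210275846071)] angle 116.3 h 0.0477 r 0.0669
jaw yaw now -60.7 turn -0.1 (other 179.9) shift cm [ 6.1639  6.7811 -0.3859] q6 1.03 p [0.553  0.0829 0.1418]
```

Emit:
{"name": "drive_tool", "arguments": {
  "steps": [
    [0,3.4,-0.2,0,0.55],
    [0,3.4,-0.2,0,0.55],
    [0,0,0,-2.3,0.55],
    [2,0,0,0,0.55],
    [2,0,0,0,0.55],
    [1,0,0,0,0.55],
    [0.6,0,0,0,0.55],
    [0.5,0,0,0,0.55],
    [0,0,0,0,0.55]
  ]
}}

```text
time: 25.15
eef_pos: [0.5903, 0.0254, 0.0814]
tcp_rot: [-0.68, -0.193, 0.68, -0.193]
contact_force: [-0.2, -0.3, -0.3]
opening: 0.546
```

No contact on descent. Close on the hub.

Emit:
{"name": "drive_tool", "arguments": {
  "steps": [
    [0.1,0,0,0,0.2],
    [0,0,0,0,0],
    [0,0,0,0,0],
    [0,0,0,0,0],
    [0,0,0,0,0]
  ],
  "force": 40
}}

```text
time: 25.65
eef_pos: [0.5902, 0.0263, 0.0821]
tcp_rot: [-0.68, -0.193, 0.68, -0.192]
contact_force: [-3.3, 3.0, 4.1]
opening: 0.415
```

```bash
python3 - <<'E'
from h import *
s,M=axes(); print(s["eef_pos"],s["contact_force"],s["opening"])
print("1cm along ez in tool axes",M.T@ez)
E
```

```text
[0.5902 0.0263 0.0821] [-3.3421  2.9875  4.1229] 0.4148681319766105
1cm along ez in tool axes [-0.9062 -0.1655  0.3892]
```

Emit:
{"name": "drive_tool", "arguments": {
  "steps": [
    [-0.45,-0.08,0.19,0,0],
    [-0.45,-0.08,0.19,0,0],
    [-0.45,-0.08,0.19,0,0],
    [-0.45,-0.08,0.19,0,0],
    [0,0,0,0,0]
  ]
}}

```text
time: 26.15
eef_pos: [0.5823, 0.0232, 0.0997]
tcp_rot: [0.68, 0.192, -0.68, 0.193]
contact_force: [-0.2, -0.8, -2.0]
opening: 0.412
```

Emit:
{"name": "drive_tool", "arguments": {
  "steps": [
    [-0.45,-0.08,0.19,0,0],
    [-0.45,-0.08,0.19,0,0],
    [-1,0,0.3,0,0],
    [-2,0,0,0,0],
    [-2,0,0,0,0],
    [-2,0,0,0,0],
    [0,0,0,0,0]
  ]
}}

```text
time: 26.85
eef_pos: [0.5779, 0.0213, 0.1821]
tcp_rot: [0.683, 0.192, -0.678, 0.194]
contact_force: [1.0, -0.3, -1.6]
opening: 0.411
```

```bash
python3 - <<'E'
from h import *
s,M=axes(); print(s["eef_pos"],s["contact_force"],s["opening"],s["qpos"])
a,b=lift("6"); level("6",(228,234),(range(341,346),lambda x:169.8-(x-340)*.3))
A=np.radians(115); P=s["eef_pos"]+.066*(np.cos(A)*ex+np.sin(A)*ey)+[0,0,.055]
try: knob(P,a,b,30)
except Exception as e: print(e)
plan([.512,-.331,.12],121.7)
E
```

```text
[0.5779 0.0213 0.1821] [ 1.0355 -0.2667 -1.56  ] 0.41089927673266646 [-0.1384  0.0822  1.8381 -0.0002  1.2133  0.8801]
scene [[382, 175], [379, 174], [373, 176], [370, 174], [368, 177], [368, 183], [366, 188], [376, 183], [379, 183]]
scene [[340, 170], [343, 174], [360, 187], [362, 178], [357, 179], [356, 174], [351, 170], [348, 172], [345, 169]]
side [[182, 229], [179, 240], [179, 250], [181, 256], [228, 255], [228, 235], [226, 235], [225, 237], [225, 243], [221, 250], [216, 250], [213, 245], [204, 245], [198, 251], [194, 249], [191, 243], [193, 238], [192, 236], [186, 236], [185, 228]]
match 0.7159902453422546 3 -18
0 [0. 0.]
0.02 [ 0.8215 -5.2233]
0.04 [  1.6593 -10.5457]
0.06 [  2.5137 -15.9703]
0.07 [  2.9474 -18.7218]
0.08 [  3.3854 -21.5001]
plat side [229.77 233.86] scene line k -0.315 [-0.1  0.  -0.   0.1  0.4] P [0.5333 0.1568 0.1279]
deck side [242.23 260.04] scene line k -0.315 [-0.  0.  0.  0. -0.  0. -0.  0.  0. -0. -0.] P [0.4902 0.2433 0.1279]
platform minus deck mm 0.0
knob mid [0.5388 0.0756 0.2204 0.0058] n 34 47 len 0.038958950481657796 axis [-0.3944 -0.097   0.9138] in panel axes [np.float64(0.019541950665566465), np.float64(-0.03551256667114873), np.float64(0.9991781471652648)] angle 88.8 h 0.1406 r 0.0562
jaw yaw now -58.3 turn -0.0 (other 180.0) shift cm [ 5.8082 26.6559 23.9551] q6 0.88 p [0.5757 0.0217 0.178 ]
```

```bash
python3 - <<'E'
from h import *
a=load("sc_6")
for n,p,z in(("roller",(229,186),.02),("rollerL",(216,189),.02),("drum",(190,261),.05),("cube",(238,252),.025),("purple knob base",(130,243),.02),("purple hub",(121,246),.04)): print(n,onplane(a,[p],z)[0])
_,M=axes(); yaw0=121.7
for y in(121.7,80,60,40): plan([.512,-.331,.12],y)
E
```

```text
roller [ 0.3565 -0.1346  0.02  ]
rollerL [ 0.3582 -0.1797  0.02  ]
drum [ 0.6735 -0.3371  0.05  ]
cube [ 0.6614 -0.2067  0.025 ]
purple knob base [ 0.5211 -0.4703  0.02  ]
purple hub [ 0.5473 -0.4928  0.04  ]
jaw yaw now -58.3 turn -0.0 (other 180.0) shift cm [ 5.8082 26.6559 23.9551] q6 0.88 p [0.5757 0.0217 0.178 ]
jaw yaw now -58.3 turn 41.7 (other -138.3) shift cm [ 5.8082 35.838   0.1535] q6 0.88 p [0.5757 0.0217 0.178 ]
jaw yaw now -58.3 turn 61.7 (other -118.3) shift cm [  5.8082  33.7292 -12.1131] q6 0.88 p [0.5757 0.0217 0.178 ]
jaw yaw now -58.3 turn 81.7 (other -98.3) shift cm [  5.8082  27.5521 -22.9186] q6 0.88 p [0.5757 0.0217 0.178 ]
```

Emit:
{"name": "drive_tool", "arguments": {
  "steps": [
    [0,1.5,1.35,0,0],
    [0,2.9,2.6,0,0],
    [0,3.3,3,0,0],
    [0,3.3,3,0,0],
    [0,3.3,3,0,0],
    [0,3.3,3,0,0],
    [0,3.3,3,0,0],
    [0,3.3,2.9,0,0],
    [0,2.45,2.1,0,0],
    [0,0,0,0,0]
  ]
}}

```text
time: 27.95
eef_pos: [0.5096, -0.3343, 0.1754]
tcp_rot: [-0.68, -0.192, 0.682, -0.191]
contact_force: [0.5, 1.0, -2.5]
opening: 0.416
```

```bash
python3 - <<'E'
from h import *
s,M=axes(); print(s["opening"],s["contact_force"]); plan([.5125,-.3295,.012],121.7)
E
```

```text
0.4163496269941797 [ 0.4833  0.9905 -2.4561]
jaw yaw now -58.6 turn -0.3 (other 179.7) shift cm [16.3433 -0.224  -0.5281] q6 0.28 p [ 0.5096 -0.3343  0.1754]
```

Emit:
{"name": "drive_tool", "arguments": {
  "steps": [
    [3,-0.2,-0.5,0,0],
    [4,0,0,0,0],
    [4,0,0,0,0],
    [3.5,0,0,0,0],
    [1.5,0,0,0,0],
    [0.4,0,0,0,0],
    [0,0,0,0,0]
  ],
  "force": 20
}}

```text
time: 28.65
eef_pos: [0.5151, -0.3262, 0.0137]
tcp_rot: [0.68, 0.193, -0.68, 0.193]
contact_force: [-0.5, -0.0, -0.9]
opening: 0.418
```

Emit:
{"name": "drive_tool", "arguments": {
  "steps": [
    [0.3,0,0,0,0],
    [0.3,0,0,0,0],
    [0.3,0,0,0,0],
    [0,0,0,0,0]
  ]
}}

```text
time: 29.05
eef_pos: [0.5148, -0.3264, 0.0047]
tcp_rot: [0.68, 0.193, -0.68, 0.193]
contact_force: [-0.1, -0.0, -1.9]
opening: 0.415
```

Emit:
{"name": "drive_tool", "arguments": {
  "steps": [
    [0,0.15,0.35,0,0],
    [0.2,0,0,0,0],
    [0.2,0,0,0,0],
    [0.2,0,0,0,0],
    [0.2,0,0,0,0],
    [0,0,0,0,0]
  ]
}}

```text
time: 29.65
eef_pos: [0.5151, -0.332, -0.0012]
tcp_rot: [0.682, 0.19, -0.679, 0.195]
contact_force: [2.4, -1.7, 4.9]
opening: 0.402
```

Emit:
{"name": "drive_tool", "arguments": {
  "steps": [
    [0.2,0,0,0,0],
    [0.2,0,0,0,0],
    [0,0,0,0,0]
  ]
}}

```text
time: 29.95
eef_pos: [0.5167, -0.3335, -0.003]
tcp_rot: [0.683, 0.189, -0.678, 0.197]
contact_force: [2.7, -3.0, 10.3]
opening: 0.395
```

```bash
python3 - <<'E'
from h import *
s,M=axes(); print(s["eef_pos"],s["contact_force"],s["opening"])
a,b=snap("scene","sc_7"),snap("side","sd_7")
A=np.radians(124); knob(s["eef_pos"]+[.066*np.cos(A),.066*np.sin(A),.05],a,b,22)
E
```

```text
[ 0.5167 -0.3335 -0.003 ] [ 2.7199 -3.0364 10.2901] 0.39499196233948314Traceback (most recent call last):
  File "<stdin>", line 4, in <module>
  File "h.py", line 46, in knob
    A,B=blob(a,P,rad),blob(b,P,rad); o=[tri(a,[A[i]],b,[B[i]])[0] for i in range(3)]
                      ~~~~^^^^^^^^^
  File "h.py", line 42, in blob
    n,l,st,ce=cv2.connectedComponentsWithStats(m); i=min((i for i in range(1,n) if st[i,4]>25),key=lambda i:np.linalg.norm(ce[i]-u))
                                                     ~~~^^^^^^^^^^^^^^^^^^^^^^^^^^^^^^^^^^^^^^^^^^^^^^^^^^^^^^^^^^^^^^^^^^^^^^^^^^^^
ValueError: min() iterable argument is empty
```

```bash
python3 - <<'E'
from h import *
a,b=load("sc_7"),load("sd_7"); p=np.array([.5155,-.3335,0])
for A in(118,124): 
  A=np.radians(A); q=p+[.066*np.cos(A),.066*np.sin(A),0]; print(proj(a,[q+[0,0,.024],q+[0,0,.07]]).round(1).tolist(),proj(b,[q+[0,0,.024],q+[0,0,.07]]).round(1).tolist())
for n,c,(x0,x1,y0,y1) in(("scene",a,(170,220,190,240)),("side",b,(250,310,140,190))):
    m=cv2.inRange(cv2.cvtColor(c["frame"],cv2.COLOR_RGB2HSV),np.array((3,130,60)),np.array((18,255,255))); k=np.zeros_like(m);k[y0:y1,x0:x1]=m[y0:y1,x0:x1]
    for q in cv2.findContours(k,0,2)[0]:
        if len(q)>6: print(n,cv2.approxPolyDP(q,1,True)[:,0].tolist())
E
```

```text
[[196.7, 217.9], [195.5, 205.6]] [[269.8, 179.9], [270.1, 167.5]]
[[195.0, 216.9], [193.8, 204.7]] [[271.8, 179.5], [272.1, 167.0]]
scene [[194, 204], [193, 210], [195, 215], [197, 216], [198, 214]]
side [[275, 167], [270, 173], [271, 178], [274, 173]]
```

Emit:
{"name": "drive_tool", "arguments": {
  "steps": [
    [0.2,0,0,0,0],
    [0.2,0,0,0,0],
    [0.1,0,0,0,0],
    [0,0,0,0,0]
  ]
}}

```text
time: 30.45
eef_pos: [0.5184, -0.333, -0.0051]
tcp_rot: [0.683, 0.189, -0.677, 0.196]
contact_force: [2.2, 3.0, 21.7]
opening: 0.394
```

```bash
python3 - <<'E'
from h import *
s,M=axes(); print(s["eef_pos"],s["contact_force"],s["opening"])
a,b=snap("scene","sc_8"),snap("side","sd_8")
for n,c,(x0,x1,y0,y1) in(("scene",a,(170,220,190,240)),("side",b,(250,310,140,190))):
    m=cv2.inRange(cv2.cvtColor(c["frame"],cv2.COLOR_RGB2HSV),np.array((3,130,60)),np.array((18,255,255))); k=np.zeros_like(m);k[y0:y1,x0:x1]=m[y0:y1,x0:x1]
    for q in cv2.findContours(k,0,2)[0]:
        if len(q)>6: print(n,cv2.approxPolyDP(q,1,True)[:,0].tolist())
E
```

```text
[ 0.5184 -0.333  -0.0051] [ 2.1951  2.9726 21.7197] 0.3943776708270795
scene [[194, 205], [193, 209], [195, 215], [198, 216], [196, 207]]
side [[274, 167], [272, 168], [269, 174], [270, 178], [272, 177]]
```

Emit:
{"name": "drive_tool", "arguments": {
  "steps": [
    [-0.6,0,0,0,0],
    [0,-0.4,0.25,0,0],
    [0,0,0,0,0],
    [0,0,0,0,0.45],
    [0,0,0,0,0.6],
    [0,0,0,0,0.6],
    [0,0,0,0,0.6]
  ]
}}

```text
time: 31.25
eef_pos: [0.5074, -0.3267, -0.0076]
tcp_rot: [-0.68, -0.194, 0.681, -0.192]
contact_force: [0.2, 1.1, -0.3]
opening: 0.602
```

Emit:
{"name": "drive_tool", "arguments": {
  "steps": [
    [-2,0,0,0,0.6],
    [-4,0,0,0,0.6],
    [-5,0,0,0,0.6],
    [-5,0,0,0,0.6],
    [0,0,0,0,0.6],
    [0,0,0,0,0.6]
  ]
}}

```text
time: 31.85
eef_pos: [0.509, -0.328, 0.1553]
tcp_rot: [0.681, 0.192, -0.68, 0.194]
contact_force: [0.4, 0.0, -0.6]
opening: 0.6
```

```bash
python3 - <<'E'
from h import *
s,M=axes(); print(s["eef_pos"],s["contact_force"],s["opening"])
a,b=lift("9"); w=snap("wrist","w11")
level("9",(228,234),(range(341,346),lambda x:169.8-(x-340)*.3))
A=np.radians(124); p=np.array([.514,-.332,0]); q=p+[.066*np.cos(A),.066*np.sin(A),.05]
o=knob(q,a,b,14); print("knob ends",o[1],o[2])
# hub (brown/dark) and mat in wrist: contours
h=cv2.cvtColor(w["frame"],cv2.COLOR_RGB2HSV); print(proj(w,[p+[0,0,.048],q+[0,0,.02],[.5115,-.3305,.004]]))
u=proj(w,[p+[0,0,.048]])[0].astype(int); roi=np.zeros(h.shape[:2],np.uint8); cv2.circle(roi,tuple(int(x) for x in u),90,255,-1)
for n,lo,hi in(("cork",(8,60,110),(24,170,255)),("brown",(3,90,30),(16,220,115)),("orange",(4,180,120),(16,255,255)),("blue",(100,120,40),(125,255,255))):
    m=cv2.inRange(h,np.array(lo),np.array(hi))&roi; nn,l,st,ce=cv2.connectedComponentsWithStats(m)
    for i in range(1,nn):
        if st[i,4]>80: print(n,st[i],ce[i].round(1))
E
```

```text
[ 0.509  -0.328   0.1553] [ 0.4139  0.0146 -0.6495] 0.6003561793680479
scene [[382, 175], [379, 174], [373, 176], [370, 174], [368, 177], [367, 188], [379, 183]]
scene [[340, 170], [360, 187], [362, 178], [358, 180], [354, 172], [347, 172], [345, 169]]
side [[182, 229], [179, 240], [180, 256], [228, 255], [228, 235], [226, 235], [225, 237], [225, 243], [221, 250], [216, 250], [215, 247], [211, 245], [204, 245], [200, 250], [195, 250], [191, 243], [193, 238], [192, 236], [186, 236], [185, 228]]
match 0.7170363068580627 3 -18
0 [0. 0.]
0.02 [ 0.8215 -5.2233]
0.04 [  1.6593 -10.5457]
0.06 [  2.5137 -15.9703]
0.07 [  2.9474 -18.7218]
0.08 [  3.3854 -21.5001]
plat side [229.78 233.87] scene line k -0.318 [-0.1  0.  -0.   0.1  0.4] P [0.5333 0.1568 0.1278]
deck side [242.23 260.03] scene line k -0.318 [-0.  -0.  -0.   0.   0.1  0.1 -0.   0.   0.   0.  -0.1] P [0.4902 0.2433 0.1278]
platform minus deck mm 0.0Traceback (most recent call last):
  File "<stdin>", line 6, in <module>
  File "h.py", line 46, in knob
    A,B=blob(a,P,rad),blob(b,P,rad); o=[tri(a,[A[i]],b,[B[i]])[0] for i in range(3)]
                      ~~~~^^^^^^^^^
  File "h.py", line 42, in blob
    n,l,st,ce=cv2.connectedComponentsWithStats(m); i=min((i for i in range(1,n) if st[i,4]>25),key=lambda i:np.linalg.norm(ce[i]-u))
                                                     ~~~^^^^^^^^^^^^^^^^^^^^^^^^^^^^^^^^^^^^^^^^^^^^^^^^^^^^^^^^^^^^^^^^^^^^^^^^^^^^
ValueError: min() iterable argument is empty
```

```bash
python3 - <<'E'
from h import *
a,b,w=load("sc_9"),load("sd_9"),load("w11")
for n,c,(x0,x1,y0,y1) in(("scene",a,(150,225,190,260)),("side",b,(225,310,140,195)),("wrist",w,(100,420,0,300))):
    h=cv2.cvtColor(c["frame"],cv2.COLOR_RGB2HSV)
    for nm,lo,hi in(("orange",(3,150,80),(16,255,255)),("blue",(100,110,40),(125,255,255)),("brown",(3,80,30),(16,200,125)),("cork",(8,60,115),(24,170,255))):
        m=cv2.inRange(h,np.array(lo),np.array(hi)); k=np.zeros_like(m);k[y0:y1,x0:x1]=m[y0:y1,x0:x1]; nn,l,st,ce=cv2.connectedComponentsWithStats(k)
        for i in range(1,nn):
            if st[i,4]>(15 if n!="wrist" else 120): print(n,nm,st[i],ce[i].round(1))
print("mat",proj(a,[[.5115,-.3305,.004]]),proj(b,[[.5115,-.3305,.004]]),proj(w,[[.5115,-.3305,.004]]))
E
```

```text
scene orange [199 205   4  13  28] [200.3 210. ]
scene blue [193 220  10   6  31] [196.6 222.1]
scene brown [198 207   6  12  49] [200.4 212.2]
scene brown [168 219  23  16 166] [182.  225.9]
scene brown [177 237   9   8  23] [180.1 240.9]
scene cork [197 204   7  13  37] [199.9 208.9]
scene cork [164 224  35  22 298] [177.5 236.4]
side brown [225 163   3  12  26] [225.7 168.1]
side brown [257 165  11  11  66] [262.2 168.9]
side cork [271 145   4  12  48] [272.5 150.5]
side cork [256 164  22  18 147] [269.3 173.3]
side cork [250 173  15  12  52] [255.1 179.3]
wrist orange [322  16  19  56 169] [327.3  42. ]
wrist orange [179 157  22  21 307] [189.3 166.8]
wrist orange [331 232  24  30 256] [343.7 245.3]
wrist blue [189 153  51  19 641] [219.9 161.4]
wrist blue [327 223  52  18 597] [358.  231.5]
wrist brown [ 317    0   90   82 1542] [343.2  51. ]
wrist brown [ 235  148   42   40 1278] [257.6 167.2]
wrist brown [185 156  17  19 124] [194.4 163.2]
wrist brown [331 232  22  31 205] [341.2 242.9]
wrist cork [ 218  127   86   85 2841] [265.3 172.6]
mat [[180.6855 233.1337]] [[263.5332 176.1915]] [[260.3361 170.7239]]
```

```bash
python3 - <<'E'
from h import *
a,w=load("sc_9"),load("w11")
H=onplane(w,[(256.5,168)],.048)[0];Kn=onplane(w,[(189.5,167)],.07)[0];m=onplane(w,[(261,169.5)],.004)[0]
print(H,Kn,m,"hub-mat mm",(H-m)[:2]*1e3,"hub-knob",np.linalg.norm((H-Kn)[:2]))
print("upright knob in scene:",proj(a,[[Kn[0],Kn[1],.024],[Kn[0],Kn[1],.07]]),"seen x 199-203, rows 205-217")
print("knob top tri",tri(w,[(189.5,167)],a,[(200.5,206)]),"other toys shift vs start:")
s0=load("scene0"); 
for n,(x,y,r) in dict(drum=(190,266,18),cube=(238,252,16),roller=(229,186,16),prism=(272,183,10),jar=(347,154,18),purple=(125,240,20)).items():
    t=s0["frame"][y-r:y+r,x-r:x+r]; res=cv2.matchTemplate(a["frame"][y-r-6:y+r+6,x-r-6:x+r+6],t,cv2.TM_CCOEFF_NORMED); _,v,_,l=cv2.minMaxLoc(res); print(n,round(v,3),l[0]-6,l[1]-6)
E
```

```text
[ 0.5189 -0.3207  0.048 ] [ 0.4914 -0.2667  0.07  ] [ 0.5131 -0.3304  0.004 ] hub-mat mm [5.79   9.6543] hub-knob 0.06065455751720896
upright knob in scene: [[200.106  218.6534]
 [198.9812 206.3706]] seen x 199-203, rows 205-217
knob top tri [[ 0.4919 -0.2645  0.0707  0.0044]] other toys shift vs start:
drum 0.995 0 0
cube 0.996 0 0
roller 0.997 0 0
prism 0.987 0 0
jar 0.768 0 0
purple 0.997 0 0
```

```bash
python3 -c "
from plant import sign_off; print(sign_off())"
```

```text
the job is handed in; nothing more can be done
None
```

The job is done and handed in at about 32 s on the robot's clock. The crank went onto the winch, I raised the platform level with the blue deck, then stood the crank back on its cork mat.

How it went:
- **Grasp:** The first grasp closed above the hub. The real fingertips sit about 35 mm behind the reported TCP, which a touch on the hub and two camera views confirmed. I corrected for that from then on.
- **Fitting:** The tool can only point down, so I tilted the crank in the grip by pressing its arm on the shaft tip. I set it on the pilot and turned it clockwise by the knob until it dropped. It did not move under a 28 N push on the hub.
- **Turning:** About 207° clockwise, stopping at level without reaching the winch stop.

Last checks:

| Check | Result |
|---|---|
| Platform height compared with the deck | 0.0 mm (two-view edge measurement, after removing the crank) |
| Crank on mat | Upright (knob top at 71 mm against 70 mm expected), foot on the mat |
| Hub distance from mat centre | About 11 mm; the colour mask may overstate it |
| Bystander toys and purple crank | No shift in the scene view |
| Gripper | Clear of everything, about 0 N |

- **Jar:** its picture match was weaker than the others (0.77). That is probably because the raised lift lies in the same patch; it too showed no shift.
- **Level reading:** an earlier, cruder triangulation put the deck 3 mm low and would have disagreed by a few millimetres. I relied on the sub-pixel edge fit, which put the deck at 127.8 mm against the true 128 mm.

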